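Tip the stone blanks into the parts chest and close it

TASK

Pick up the scoop tray by its red bar, carry it over the green chest and tip it there so that all four stone blanks slide off its open lip into the open compartment; keep the lip low over the chest so that they do not drop far and chip, and do not touch the blanks with the gripper. Then stand the empty tray back upright on the blue mat and slide the orange cover fully shut over the compartment. Leave the glue bottle, the screwdriver and the mug where they are.

Things in the scene. Friction and masses are not known exactly. Their poses are not given: they have to be found in the camera images.
- tray: Polished steel scoop tray, loose, about 0.22 kg: floor 154 (x) by 98 (y) by 4 mm thick, walls 26 mm high on both sides and at the +x end, open lip at the -x end; a red grip bar on two posts spans it above its middle. Origin: centre of the underside. It starts on the mat holding the blanks, lip roughly towards the robot.
- tray_grip (a point): Centre of the red grip bar, 82 mm above the middle of the tray's underside. Axes as the tray. The bar is 104 mm long along y, 14 mm thick along x, and runs 68 to 96 mm above the underside; the posts' outer faces are 53 mm either side of the middle. The tray balances about level below the bar.
- tray_lip (a point): Middle of the open lip, on the floor's upper face: 77 mm from the tray's middle along its -x, 4 mm above its underside. Axes as the tray. The blanks begin to slide towards it at 15 to 24 degrees of tilt and run off readily at 35 to 40 degrees.
- blank0: Pale green stone block, 26 by 22 by 20 mm high, 30 g nominal. Origin: centre of its underside. Starts on the tray's floor.
- blank1: Greener stone disc, 24 mm across, 18 mm high, 30 g nominal. Origin: centre of its underside. Starts on the tray's floor.
- blank2: Pale green stone hexagon, 28 mm across corners, 20 mm high, 30 g nominal. Origin: centre of its underside. Starts on the tray's floor.
- blank3: Greener rounded stone cube, 22 mm, 30 g nominal. Origin: centre of its underside. Starts on the tray's floor.
- mat: Flat blue mat fixed on the bench, 240 (x) by 200 (y) by 3 mm thick. Origin: centre of its underside.
- chest: Green parts chest fixed on the bench, 190 (x) by 330 (y) mm, walls 6 mm thick and 70 mm high, with aluminium guide rails on both long sides up to 78 mm. Origin: centre of its underside. Its +y half is an open compartment, its -y half is closed by a plywood deck at 70 mm on which the open cover is parked.
- compartment (a point): Centre of the compartment's inner floor, 6 mm above the bench and 80 mm along the chest's +y from its origin. Axes as the chest. Inside, the compartment is 178 mm (x) by 158 mm (y); its rim is 64 mm above this point (rails 72 mm).
- cover (a joint): Slide of the orange cover along the chest's y: 0 = fully shut over the compartment (end stop), 0.16 m = fully open over the deck; opening moves it towards the chest's -y. Sliding takes about 2 N and it stays where it is left. It starts open at 0.145 to 0.16.
- cover_grip (a point): In the black upright handle on the orange cover (cover 176 by 165 mm, upper face 76 mm above the bench), 100 mm above the bench. The handle is 60 mm long along the chest's x, 14 mm thick along its y, and stands from 76 to 108 mm above the bench. Axes as the chest; moves with the cover, over the compartment's centre when shut.
- glue: White glue bottle with a red cap, 44 mm across and 100 mm high, standing loose beyond the work. Origin: centre of its underside.
- driver: Screwdriver with a green handle lying on the bench beyond the work, roughly along the world's y. Origin: near its middle, on the bench.
- mug: Blue mug, 76 mm across and 85 mm high with a handle at its +y, standing loose beyond the work. Origin: centre of its underside.
Mind the look-alikes: they are no part of the job. What is shaped like the tray but pink or yellow is not meant.

How it is judged (in metres and radians):
On the way, in this order (a step that is already met when the one before it is completed fails the run):
1. the tray is tipped, by more than 14 degrees, with its lip over the compartment (within about 20 mm of its inner edges) (angle between tray's own z axis and vertical above 0.25 rad and x of tray_lip in the frame of compartment between -0.11 and 0.11 m and y of tray_lip in the frame of compartment between -0.1 and 0.1 m).
2. all four blanks lie in the compartment (x of blank0 in the frame of compartment between -0.092 and 0.092 m and y of blank0 in the frame of compartment between -0.083 and 0.083 m and z of blank0 in the frame of compartment between -0.005 and 0.062 m and x of blank1 in the frame of compartment between -0.092 and 0.092 m and y of blank1 in the frame of compartment between -0.083 and 0.083 m and z of blank1 in the frame of compartment between -0.005 and 0.062 m and x of blank2 in the frame of compartment between -0.092 and 0.092 m and y of blank2 in the frame of compartment between -0.083 and 0.083 m and z of blank2 in the frame of compartment between -0.005 and 0.062 m and x of blank3 in the frame of compartment between -0.092 and 0.092 m and y of blank3 in the frame of compartment between -0.083 and 0.083 m and z of blank3 in the frame of compartment between -0.005 and 0.062 m), for 0.2 s.
At the end, for the whole second after the job is handed in: All four blanks lie at rest inside the compartment, the cover is within 8 mm of fully shut, and the tray stands upright (within 6 degrees) and at rest on the mat, its middle within 70 mm of the mat's (all of step 2 and value of joint cover below 0.008 m and angle between tray's own z axis and vertical below 0.1 rad and horizontal distance between tray and mat below 0.07 m and z of tray in the frame of mat below 0.012 m and linear speed of tray below 0.02 m/s and linear speed of each of blank0, blank1, blank2, blank3 below 0.03 m/s); the robot touches nothing.
It fails at once if the gripper touches a blank (more than 0.5 N) (contact force between the fingers and blank0 above 0.5 N or contact force between the fingers and blank1 above 0.5 N or contact force between the fingers and blank2 above 0.5 N or contact force between the fingers and blank3 above 0.5 N).
It fails at once if a blank is dropped from a height (it moves faster than 1.9 m/s) (linear speed of any of blank0, blank1, blank2, blank3 above 1.9 m/s).
It fails at once if the glue bottle, the screwdriver or the mug is moved more than 30 mm or knocked over (distance of any of glue, driver, mug from where it was at the start of the episode above 0.03 m or angle between any of glue, mug's own z axis and vertical above 0.4 rad).
It also fails if it takes over 72 s, if anything falls off the work surface, if the arm or the gripper's body presses on something with over 40 N, if the wrist force passes 120 N, or if a joint passes its speed limit or range.

ROBOT

A 6-joint arm with a two-finger parallel gripper is mounted at the origin on the work surface. World frame = base frame: x ahead of the robot, y to its left, z up, the work surface at z = 0. Lengths are in m, angles in degrees, forces in N, time in s.
With the tool pointing down it reaches from about 0.325 to 0.875 m from the base axis. Payload 4.4 kg.
Tool frame: the origin (TCP) lies at the very end of the fingers, on their centre line; the grasp point (between the pads) lies 19 mm behind it; z points along the fingers, y is the line along which they close (so a half turn about z gives the same grasp; the last joint's range is limited). The gripper opens to 85 mm and grips with 20 to 120 N. Pads are 22 mm wide; open, the fingers measure 114 mm over their backs; the gripper's body (76 mm by 85 mm) begins 54 mm behind the grasp point. The pads swing forward as they close: fully open they stand 13 mm farther back than shut.
Start: joints at [-85.342, 11.837, 88.321, -0, 79.842, -8.623], TCP at [0.132, -0.56, 0.199] pointing down, gripper open.
Joint ranges: [-156.59, 156.59], [-49.26, 127.26], [12.9, 141.05], [-63.56, 243.56], [4.71, 150.69], [-161.64, 161.64]. Speed limits (degrees/s): [159.86, 159.86, 180, 180, 180, 180].

INTERFACE

Orientations are given as [roll, pitch, yaw] about the fixed x, y, z axes, in that order (R = Rz(yaw) Ry(pitch) Rx(roll)).
In Python, from plant import robot gives the robot as it stands.
- The arm moves only by the tool step_arm, never from a script. Its argument "motion" is a list of rows, each an object of numbers: "dx", "dy", "dz": the shift along the tool's x, y, z in mm; "roll": the turn about the tool's z in rad; "claw": the finger opening in mm, from 0 to 85.4. In form: [{"dx": .., "dy": .., "dz": .., "roll": .., "claw": ..}, ...]. A call has 1 to 5 rows; each row is the pose to reach, as a shift and turn from the pose commanded when the call began, along the tool's axes at that moment; what a row does not reach only later rows make up. A row lasts 1/10 s, in which the tool goes at most 50 mm and 8.59 degrees, less where a joint would pass 70% of its speed; a pose out of reach is approached as far as the arm can. A call with a gripper value outside its range is refused whole. The fingers move at their own pace and stop on an object; "force" is the grip in N (left out, the last holds). Time passes only in rows, so rows that repeat a pose let the fingers close. It gives the time, the measured TCP pose, the force, the opening and the grip force at its end, in the units of the state.
- robot.observe(): the state, without advancing time (a new reading comes with each control period).
- robot.camera(name): name is "scene" or "top" or "wrist"; returns the picture (420x560x3 uint8, blue, green, red); there is no depth.
- robot.camera_params(name): a dict with "K" (3x3 intrinsics, pixels), "extrinsics" (4x4, takes a point from world to camera coordinates). Camera axes: x right, y up, looking along -z (the intrinsics and any distortion apply to the point x, -y, -z); pixel columns grow to the right and rows downward; lengths in m; the calibration is good to about 2 mm. A picture is of the moment at which its call begins: read the wrist's pose just before it. camera_params takes no time and is no camera call; for the wrist camera it gives the pose at the moment of the call.
- robot.sign_off(): hands the job in; it is judged then, once.
The state is a dict: "clock": time; "qpos": joint angles; "qd": joint speeds; "effort": joint torques, N m; "ee_pos": TCP position; "tcp_rot": TCP orientation; "contact_force": force on the tool from outside, world axes, zero at the start; "wrist_torque": the same for the moment, N m; "grip_width": finger opening in m; "gripper_force": force on a finger pad.
Only numpy, scipy, OpenCV 4.12 (cv2) and the standard library are available. Lean on these libraries where they do the work, as an engineer would, in place of code of your own. Each camera call takes 0.05 s, during which the arm holds its last target. There are 200 camera calls.

## Working session

There is one attempt and no reset: what is moved stays moved. The work goes in short steps, Python scripts to look and compute and a tool call to move; the robot and the scene stay as the last step left them, time stands still between calls to the robot, and variables do not carry over. Pictures are saved under pics/ and viewed, at most 10 in all, crops included, and the job is handed in when it is done.

Besides the shell and the picture viewer there is one more tool, called after "Emit:" by a JSON object that holds its "fn" and its "kwargs". step_arm: Moves the arm, as the interface text tells. Its arguments: {"type":"object","properties":{"motion":{"type":"array"},"force":{"type":"number"}},"required":["motion"]}

```bash
mkdir -p pics; ls
python3 - <<'E'
from plant import robot
import cv2,numpy as np
s=robot.observe();print(s['clock'],s['ee_pos'],s['tcp_rot'],s['grip_width'])
ims=[]
for n in("scene","top","wrist"):
    im=robot.camera(n);cv2.imwrite(f"pics/{n}0.png",im)
    p=robot.camera_params(n);E=np.array(p['extrinsics']);print(n,{k:v for k,v in p.items() if k!='extrinsics'},'pos',-E[:3,:3].T@E[:3,3])
E
```

```text
pics
0.0 [ 0.13202225 -0.55877177  0.1978074 ] [-1.79867868e+02 -2.15257924e-02  1.32796616e+01] 0.08561604650825895
scene {'K': array([[390.17273318,   0.        , 274.32552425],
       [  0.        , 390.17273318, 213.41649451],
       [  0.        ,   0.        ,   1.        ]])} pos [ 1.01928117 -0.7699003   0.71904672]
top {'K': array([[524.70368532,   0.        , 283.04795826],
       [  0.        , 524.70368532, 207.9953533 ],
       [  0.        ,   0.        ,   1.        ]])} pos [ 0.42530478 -0.13062735  1.31450582]
wrist {'K': array([[329.74449556,   0.        , 285.39307432],
       [  0.        , 329.74449556, 210.13548147],
       [  0.        ,   0.        ,   1.        ]])} pos [ 0.20975384 -0.54055958  0.37400943]
```

View pics/scene0.png

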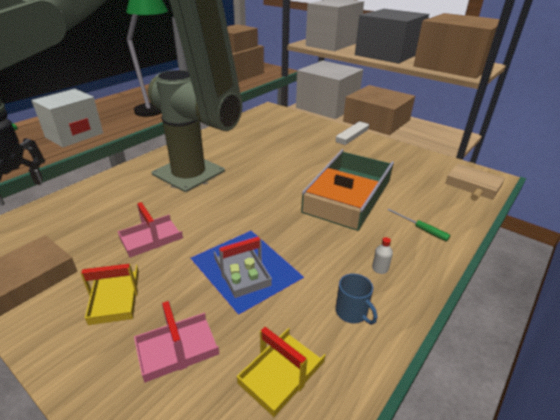

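View pics/top0.png

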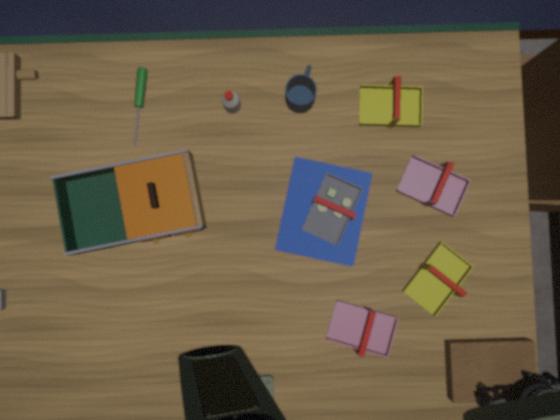

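Scene: the grey tray with red bar stands on the blue mat (top view bar about (315,200)–(354,217), lip downwards = −x). The chest is at top-view left, corners about (53,178), (188,152), (203,228), (68,253); the dark compartment is its left (+y) half and the handle is at (153,195). Glue, mug and screwdriver lie at +x.

```bash
cat > h.py <<'E'
import cv2,numpy as np
from plant import robot
def cam(n):
    p=robot.camera_params(n);return np.array(p['K']),np.array(p['extrinsics'])
def ray(c,uv):
    K,E=c;d=np.array([(uv[0]-K[0,2])/K[0,0],-(uv[1]-K[1,2])/K[1,1],-1.]);R=E[:3,:3]
    return -R.T@E[:3,3],R.T@d
def onz(c,uv,z):
    o,d=ray(c,uv);return o+d*(z-o[2])/d[2]
def tri(c1,u1,c2,u2):
    o1,d1=ray(c1,u1);o2,d2=ray(c2,u2);t=np.linalg.lstsq(np.c_[d1,-d2],o2-o1,rcond=None)[0]
    a,b=o1+t[0]*d1,o2+t[1]*d2;return (a+b)/2,np.linalg.norm(a-b)
def proj(c,P):
    K,E=c;q=E[:3,:3]@P+E[:3,3];return K[0,0]*q[0]/-q[2]+K[0,2],K[1,1]*-q[1]/-q[2]+K[1,2]
def blob(im,lo,hi,roi):
    h=cv2.cvtColor(im,cv2.COLOR_BGR2HSV);m=cv2.inRange(h,lo,hi)
    if lo[0]==0: m|=cv2.inRange(h,(172,lo[1],lo[2]),(180,255,255))
    k=np.zeros_like(m);x0,y0,x1,y1=roi;k[y0:y1,x0:x1]=m[y0:y1,x0:x1]
    cs=cv2.findContours(k,cv2.RETR_EXTERNAL,cv2.CHAIN_APPROX_NONE)[0]
    return max(cs,key=cv2.contourArea),k
E
python3 - <<'E'
from h import *
T,S=cam('top'),cam('scene');t=cv2.imread('pics/top0.png');s=cv2.imread('pics/scene0.png')
RED=((0,120,70),(7,255,255));BLK=((0,0,0),(180,255,60))
def ends(im,col,roi):
    c,_=blob(im,*col,roi);r=cv2.minAreaRect(c);b=cv2.boxPoints(r);i=[np.linalg.norm(b[0]-b[1]),np.linalg.norm(b[1]-b[2])]
    e=[(b[0]+b[1])/2,(b[2]+b[3])/2] if i[0]<i[1] else [(b[1]+b[2])/2,(b[3]+b[0])/2]
    e.sort(key=lambda q:q[0]);return e,np.array(r[0]),r[1:]
et,ct,rt=ends(t,RED,(300,185,370,230));es,cs,rs=ends(s,RED,(205,230,270,265))
print('bar',et,rt,es,rs)
for a,b in((et[0],es[1]),(et[1],es[0]),(et[0],es[0]),(et[1],es[1]),(ct,cs)):print(tri(T,a,S,b))
for z in(.09,.099):print('bar top ends',z,onz(T,et[0],z),onz(T,et[1],z))
c,m=blob(t,(100,120,60),(130,255,255),(260,140,390,280));b=cv2.boxPoints(cv2.minAreaRect(cv2.convexHull(c)))
print('mat',[onz(T,q,.003)[:2].round(4) for q in b],onz(T,b.mean(0),.003))
c,m=blob(t,(5,150,80),(20,255,255),(90,140,215,260));r=cv2.minAreaRect(c);print('cover px',r,'box',[onz(T,q,.076)[:2].round(4) for q in cv2.boxPoints(r)])
h=cv2.cvtColor(t,cv2.COLOR_BGR2HSV)
print('hand hsv',h[195,153],h[195,60:66].tolist(),'steel',h[215:235:6,325].tolist())
c,k=blob(t,(0,0,0),(180,255,70),(135,175,170,212));r=cv2.minAreaRect(c);print('handle',r,onz(T,r[0],.105))
c2,k=blob(s,(0,0,0),(180,255,45),(325,168,362,195));r2=cv2.minAreaRect(c2);print(r2,tri(T,r[0],S,r2[0]))
for n,im,roi in(('t',t,(30,130,230,280)),('s',s,(290,140,410,240))):
    x0,y0,x1,y1=roi;cv2.imwrite(f'pics/c_{n}.png',cv2.resize(im[y0:y1,x0:x1],None,fx=4 if n=='t' else 5,fy=4 if n=='t' else 5,interpolation=cv2.INTER_CUBIC))
E
```

```text
bar [array([314.51544, 197.84023], dtype=float32), array([354.2268, 215.4897], dtype=float32)] ((43.456817626953125, 5.381335258483887), 23.962491989135742) [array([220.73587, 252.57549], dtype=float32), array([259.96228, 241.36794], dtype=float32)] ((10.30203914642334, 40.79608154296875), 74.05460357666016)
(array([ 0.52187674, -0.20648698,  0.08590366]), np.float64(0.001817001555099976))
(array([ 0.47710744, -0.2986133 ,  0.08634722]), np.float64(0.00027189217452946996))
(array([ 0.49080677, -0.24544724,  0.06504857]), np.float64(0.09794721521756095))
(array([ 0.51184382, -0.26433129,  0.12114183]), np.float64(0.09356021646487156))
(array([ 0.49916748, -0.25291473,  0.08587284]), np.float64(0.00019869948588484596))
bar top ends 0.09 [ 0.52088237 -0.20684067  0.09      ] [ 0.47685905 -0.29821147  0.09      ]
bar top ends 0.099 [ 0.52017988 -0.20628051  0.099     ] [ 0.47648013 -0.29697974  0.099     ]
mat [array([ 0.4037, -0.1113]), array([ 0.6312, -0.167 ]), array([ 0.5844, -0.3569]), array([ 0.3578, -0.2994])] [ 0.49365736 -0.23357217  0.003     ]
cover px ((154.3654022216797, 195.82691955566406), (71.974609375, 69.81732940673828), 78.69007110595703) box [array([0.6084, 0.2683]), array([0.6365, 0.1051]), array([0.4676, 0.0748]), array([0.44  , 0.2367])]
hand hsv [ 7 71 47] [[71, 92, 39], [77, 148, 31], [78, 113, 34], [72, 90, 37], [72, 109, 35], [69, 75, 34]] steel [[129, 16, 113], [120, 14, 108], [124, 16, 109], [133, 16, 110]]
handle ((152.70399475097656, 194.87200927734375), (24.32842254638672, 6.439876556396484), 79.69515228271484) [0.53746558 0.16796417 0.105     ]
((343.1422424316406, 181.1926727294922), (16.091482162475586, 6.992132186889648), 16.699243545532227) (array([0.53813359, 0.1707007 , 0.0924376 ]), np.float64(0.0012044213944558339))
```

View pics/c_t.png

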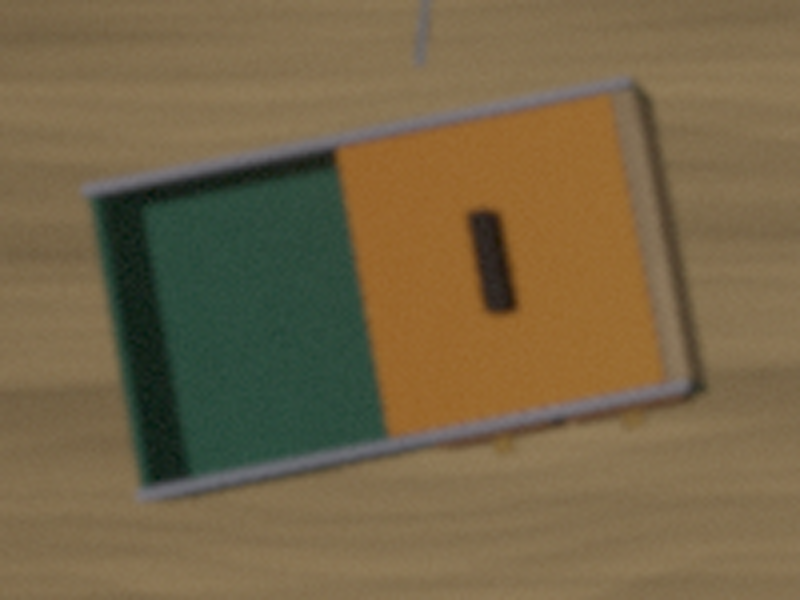

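```bash
cat >> h.py <<'E'
def legs(targets,start=None):
    """targets: list of (x,y,z,yaw deg); prints per-call dx dy dz [mm] roll [rad]"""
    o=robot.observe()
    p,y=(np.array(o['ee_pos']),o['tcp_rot'][2]) if start is None else (np.array(start[:3]),start[3])
    print('at',o['clock'],np.round(o['ee_pos'],4),np.round(o['tcp_rot'],2),'w',round(o['grip_width'],4),'F',np.round(o['contact_force'],1))
    for t in targets:
        d=np.array(t[:3])-p;a=np.radians(y);dy=(t[3]-y+180)%360-180
        print('dx %.1f dy %.1f dz %.1f roll %.3f'%(1e3*(d[0]*np.cos(a)+d[1]*np.sin(a)),1e3*(d[0]*np.sin(a)-d[1]*np.cos(a)),-1e3*d[2],-np.radians(dy)))
        p,y=np.array(t[:3]),t[3]
E
python3 - <<'E'
from h import *
T=cam('top')
q=[(51.25,177.5),(188.5,150.5),(203,226.5),(65,254.25)]
P=[onz(T,u,.078)[:2] for u in q];A,B,C,D=P
print(np.round(P,4),'len',[round(np.linalg.norm(P[i]-P[i-1]),4) for i in range(4)])
ex=(A+B-C-D);ey=(A+D-B-C);print('yaw',np.degrees(np.arctan2(ex[1],ex[0])),np.degrees(np.arctan2(-ey[0],ey[1])))
c=np.mean(P,0);u=ey/np.linalg.norm(ey);print('chest',c,'comp',c+.08*u,'handle off',(np.array([.5378,.169])-c)@u)
legs([(.315,-.405,.2,39),(.4985,-.252,.2,64.3),(.4985,-.252,.079,64.3)])
E
```

```text
[[0.5883 0.4143]
 [0.6433 0.0881]
 [0.4618 0.0572]
 [0.406  0.3825]] len [np.float64(0.185), np.float64(0.3309), np.float64(0.1842), np.float64(0.33)]
yaw 9.781172451459026 9.650648719613512
chest [0.52483959 0.23554334] comp [0.51142837 0.3144112 ] handle off -0.06777431900595964
at 0.15 [ 0.132  -0.559   0.1981] [-1.799e+02 -1.000e-02  1.328e+01] w 0.0853 F [-0.   0.6  0.2]
dx 213.4 dy -107.8 dz -1.9 roll -0.449
dx 238.9 dy -3.4 dz -0.0 roll -0.442
dx 0.0 dy 0.0 dz 121.0 roll -0.000
```

Emit:
{"fn": "step_arm", "kwargs": {"motion": [{"dx": 43,"dy": -22,"dz": 0,"roll": -0.09,"claw": 85},{"dx": 85,"dy": -43,"dz": 0,"roll": -0.18,"claw": 85},{"dx": 128,"dy": -65,"dz": 0,"roll": -0.27,"claw": 85},{"dx": 171,"dy": -86,"dz": 0,"roll": -0.36,"claw": 85},{"dx": 213,"dy": -108,"dz": -2,"roll": -0.449,"claw": 85}]}}

```text
clock: 0.65
ee_pos: [0.3156, -0.4038, 0.2005]
tcp_rot: [-180.0, -0.0, 39.2]
contact_force: [0.0, -0.8, -1.0]
grip_width: 0.0848
gripper_force: 0.0
```

Emit:
{"fn": "step_arm", "kwargs": {"motion": [{"dx": 48,"dy": 0,"dz": 0,"roll": -0.09,"claw": 85},{"dx": 96,"dy": -1,"dz": 0,"roll": -0.18,"claw": 85},{"dx": 144,"dy": -2,"dz": 0,"roll": -0.27,"claw": 85},{"dx": 192,"dy": -3,"dz": 0,"roll": -0.36,"claw": 85},{"dx": 239,"dy": -3,"dz": 0,"roll": -0.442,"claw": 85}]}}

```text
clock: 1.15
ee_pos: [0.4995, -0.251, 0.2007]
tcp_rot: [-180.0, 0.0, 64.5]
contact_force: [0.3, -0.6, -0.1]
grip_width: 0.0851
gripper_force: 0.0
```

Emit:
{"fn": "step_arm", "kwargs": {"motion": [{"dx": 0,"dy": 0,"dz": 0,"roll": 0,"claw": 85},{"dx": 0,"dy": 0,"dz": 30,"roll": 0,"claw": 85},{"dx": 0,"dy": 0,"dz": 50,"roll": 0,"claw": 85},{"dx": 0,"dy": 0,"dz": 50,"roll": 0,"claw": 85}]}}

```text
clock: 1.55
ee_pos: [0.4953, -0.2512, 0.147]
tcp_rot: [-179.5, -0.1, 64.3]
contact_force: [0.4, 0.1, 0.6]
grip_width: 0.0849
gripper_force: 0.0
```

Run:
```python
from h import *
W=cam('wrist');im=robot.camera('wrist');cv2.imwrite('pics/w1.png',im)
legs([(.4985,-.252,.079,64.3)])
for P in((.5205,-.2066,.099),(.4767,-.2976,.099),(.4985,-.252,.099)):print(proj(W,np.array(P)))
```

```text
at 1.6 [ 0.4966 -0.2522  0.1491] [-1.7973e+02 -3.0000e-02  6.4280e+01] w 0.0847 F [-0.  -1.   0.4]
dx 1.0 dy 1.6 dz 70.1 roll -0.000
(np.float64(291.3149710033095), np.float64(147.83114088545273))
(np.float64(290.6093374533558), np.float64(280.59090943121305))
(np.float64(290.7539625641641), np.float64(218.51733713210982))
```

View pics/w1.png

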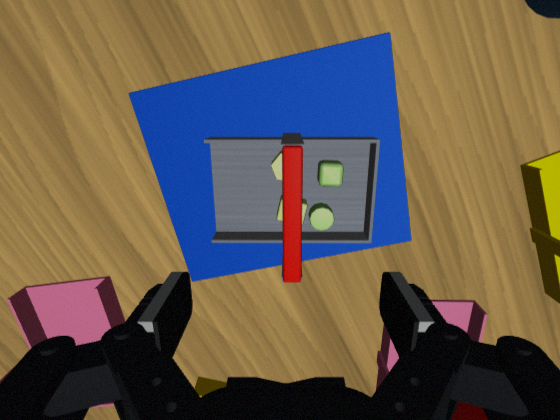

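The wrist view shows the bar at (292,146)–(292,282), where I predicted it, with four blanks beneath it on the tray floor. The fingers straddle it evenly, so I descend and grip.

Emit:
{"fn": "step_arm", "kwargs": {"motion": [{"dx": 1,"dy": 1.5,"dz": 25,"roll": 0,"claw": 60},{"dx": 1,"dy": 1.5,"dz": 50,"roll": 0,"claw": 60},{"dx": 1,"dy": 1.5,"dz": 70,"roll": 0,"claw": 50},{"dx": 1,"dy": 1.5,"dz": 70,"roll": 0,"claw": 30},{"dx": 1,"dy": 1.5,"dz": 70,"roll": 0,"claw": 10}], "force": 40}}

```text
clock: 2.1
ee_pos: [0.5007, -0.2535, 0.0823]
tcp_rot: [179.9, 0.0, 64.3]
contact_force: [0.5, -0.3, 0.0]
grip_width: 0.0215
gripper_force: 0.0
```

Emit:
{"fn": "step_arm", "kwargs": {"motion": [{"dx": 0,"dy": 0,"dz": 0,"roll": 0,"claw": 5},{"dx": 0,"dy": 0,"dz": 0,"roll": 0,"claw": 5},{"dx": 0,"dy": 0,"dz": 0,"roll": 0,"claw": 5},{"dx": 0,"dy": 0,"dz": 0,"roll": 0,"claw": 5}]}}

```text
clock: 2.5
ee_pos: [0.5006, -0.2528, 0.0817]
tcp_rot: [179.9, 0.0, 64.3]
contact_force: [0.3, 0.3, 0.6]
grip_width: 0.005
gripper_force: 0.0
```

Emit:
{"fn": "step_arm", "kwargs": {"motion": [{"dx": 0,"dy": 0,"dz": -3,"roll": 0},{"dx": 0,"dy": 0,"dz": -8,"roll": 0},{"dx": 0,"dy": 0,"dz": -16,"roll": 0},{"dx": 0,"dy": 0,"dz": -28,"roll": 0},{"dx": 0,"dy": 0,"dz": -40,"roll": 0}]}}

```text
invalid input
```

Run:
```python
from h import *
im=robot.camera('wrist');cv2.imwrite('pics/w2.png',im)
legs([])
```

```text
at 2.55 [ 0.5004 -0.2527  0.0814] [1.7996e+02 1.0000e-02 6.4340e+01] w 0.0052 F [ 0.3 -0.2  0.2]
```

View pics/w2.png

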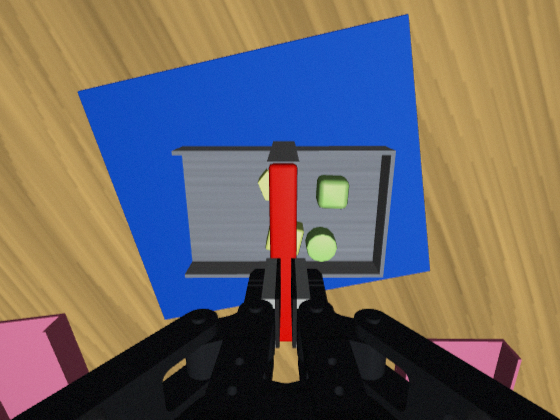

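The claw closed to 5 mm with no grip force, and the fingers seem to hide part of the bar at (285,300). They may be above it, so I'll check the bar height from the two wrist views.

Run:
```python
from h import *
K,E2=cam('wrist');o=robot.observe()
# wrist cam w1 pose: same orientation, TCP offset
d=np.array([0.4966,-0.2522,0.1491])-np.array(o['ee_pos'])
C2=-E2[:3,:3].T@E2[:3,3];E1=E2.copy();E1[:3,3]=-E2[:3,:3]@(C2+d)
print('cam',C2,'view',-E2[2,:3])
for im,e in(('w1',E1),('w2',E2)):
    c,k=blob(cv2.imread(f'pics/{im}.png'),(0,120,70),(7,255,255),(250,120,320,255));print(im,cv2.boundingRect(c))
print(tri((K,E1),(292,146.5),(K,E2),(283.5,164)))
for z in(.07,.08,.09,.099):print(z,proj((K,E2),np.array([.5205,-.2066,z])),proj((K,E2),np.array([.4767,-.2976,z])))
print('tcp',proj((K,E2),np.array(o['ee_pos'])),proj((K,E2),np.array(o['ee_pos'])+[0,0,.019]))
w=cv2.imread('pics/w2.png')[240:400,190:380];cv2.imwrite('pics/w2c.png',cv2.resize(w,None,fx=4,fy=3.7,interpolation=cv2.INTER_CUBIC))
```

```text
cam [ 0.5349321  -0.18031918  0.25738733] view [-0.13431621 -0.28026558 -0.95047902]
w1 (282, 146, 21, 109)
w2 (269, 163, 28, 92)
(array([ 0.52193741, -0.20752687,  0.09153675]), np.float64(0.002158726679482484))
0.07 (np.float64(282.4100919726612), np.float64(157.73645757035047)) (np.float64(282.7696945425001), np.float64(309.9180281418546))
0.08 (np.float64(282.2582101562565), np.float64(160.69736483905598)) (np.float64(282.6569208024781), np.float64(319.34599989253456))
0.09 (np.float64(282.089183615636), np.float64(163.9925052618783)) (np.float64(282.53341685811966), np.float64(329.671025011687))
0.099 (np.float64(281.91987326271146), np.float64(167.29317855186568)) (np.float64(282.41176663179766), np.float64(339.8410778715564))
tcp (np.float64(285.74355230294293), np.float64(247.10142960599998)) (np.float64(285.79444314973284), np.float64(262.1205163602712))
```

View pics/w2c.png

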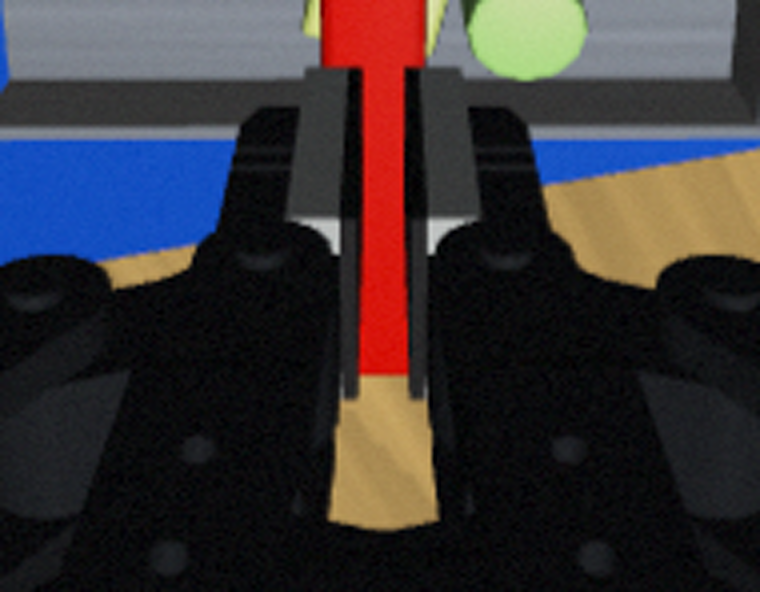

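Run:
```python
from h import *
c=cam('wrist');o=robot.observe();p=np.array(o['ee_pos']);ty=np.array([.434,.901,0])
for dz in(0,.01,.02,.03,.04):
    print(dz,[np.round(proj(c,p+ty*a+[0,0,dz]),1) for a in(.011,0,-.011)])
print('unmeasured px: tip front edge v~258.5, back of red slot v~341')
```

```text
0 [array([285.8, 229.5]), array([285.7, 247.1]), array([285.7, 264.1])]
0.01 [array([285.8, 236.2]), array([285.8, 254.6]), array([285.7, 272.3])]
0.02 [array([285.8, 243.7]), array([285.8, 263. ]), array([285.8, 281.5])]
0.03 [array([285.9, 252.1]), array([285.8, 272.3]), array([285.8, 291.7])]
0.04 [array([285.9, 261.6]), array([285.9, 282.8]), array([285.8, 303.1])]
unmeasured px: tip front edge v~258.5, back of red slot v~341
```

Seen in the image, the fingertips stand above the bar top: the bar is visible through a slot narrower than itself. I'll open, go 25 mm lower (still over 25 mm above the blanks' tops by the reported TCP) and close again.

Emit:
{"fn": "step_arm", "kwargs": {"motion": [{"dx": 0,"dy": 0,"dz": 0,"roll": 0,"claw": 60},{"dx": 0,"dy": 0,"dz": 0,"roll": 0,"claw": 60},{"dx": 0,"dy": 0,"dz": 0,"roll": 0,"claw": 60},{"dx": 0,"dy": 0,"dz": 12,"roll": 0,"claw": 60},{"dx": 0,"dy": 0,"dz": 25,"roll": 0,"claw": 60}]}}

```text
clock: 3.05
ee_pos: [0.5005, -0.2527, 0.0554]
tcp_rot: [179.9, 0.0, 64.3]
contact_force: [-0.7, -0.2, -0.2]
grip_width: 0.0603
gripper_force: 0.0
```

Emit:
{"fn": "step_arm", "kwargs": {"motion": [{"dx": 0,"dy": 0,"dz": 0,"roll": 0,"claw": 40},{"dx": 0,"dy": 0,"dz": 0,"roll": 0,"claw": 5},{"dx": 0,"dy": 0,"dz": 0,"roll": 0,"claw": 5},{"dx": 0,"dy": 0,"dz": 0,"roll": 0,"claw": 5},{"dx": 0,"dy": 0,"dz": 0,"roll": 0,"claw": 5}], "force": 40}}

```text
clock: 3.55
ee_pos: [0.5004, -0.2527, 0.0562]
tcp_rot: [180.0, 0.0, 64.3]
contact_force: [-0.3, 0.3, -1.8]
grip_width: 0.0131
gripper_force: 42.3
```

Run:
```python
from h import *
im=robot.camera('wrist')
o=robot.observe();print(o['gripper_force'])
legs([])
cv2.imwrite('pics/w3.png',im)
```

```text
42.33382701873779
at 3.6 [ 0.5004 -0.2527  0.0562] [1.7996e+02 1.0000e-02 6.4330e+01] w 0.0129 F [ 1.3 -0.3 -1.1]
```

Emit:
{"fn": "step_arm", "kwargs": {"motion": [{"dx": 0,"dy": 0,"dz": 0,"roll": 0,"claw": 40},{"dx": 0,"dy": 0,"dz": 0,"roll": 0,"claw": 40},{"dx": 0,"dy": 0,"dz": 8,"roll": 0,"claw": 40},{"dx": 0,"dy": 0,"dz": 8,"roll": 0,"claw": 20},{"dx": 0,"dy": 0,"dz": 8,"roll": 0,"claw": 5}]}}

```text
clock: 4.1
ee_pos: [0.4999, -0.2523, 0.0475]
tcp_rot: [-179.9, -0.0, 64.3]
contact_force: [0.5, -1.0, -1.5]
grip_width: 0.0134
gripper_force: 40.6
```

Emit:
{"fn": "step_arm", "kwargs": {"motion": [{"dx": 0,"dy": 0,"dz": 0,"roll": 0,"claw": 5},{"dx": 0,"dy": 0,"dz": 0,"roll": 0,"claw": 5},{"dx": 0,"dy": 0,"dz": 0,"roll": 0,"claw": 5}], "force": 50}}

```text
clock: 4.4
ee_pos: [0.4998, -0.2523, 0.0476]
tcp_rot: [-179.9, -0.0, 64.3]
contact_force: [0.3, 0.1, -2.8]
grip_width: 0.0128
gripper_force: 51.7
```

Emit:
{"fn": "step_arm", "kwargs": {"motion": [{"dx": 0,"dy": 0,"dz": -4,"roll": 0,"claw": 5},{"dx": 0,"dy": 0,"dz": -10,"roll": 0,"claw": 5},{"dx": 0,"dy": 0,"dz": -20,"roll": 0,"claw": 5},{"dx": 0,"dy": 0,"dz": -30,"roll": 0,"claw": 5},{"dx": 0,"dy": 0,"dz": -40,"roll": 0,"claw": 5}]}}

```text
clock: 4.9
ee_pos: [0.5006, -0.2528, 0.0895]
tcp_rot: [179.9, 0.0, 64.3]
contact_force: [0.8, 0.3, -2.6]
grip_width: 0.0125
gripper_force: 51.6
```

Run:
```python
from h import *
legs([])
im=robot.camera('wrist');cv2.imwrite('pics/w4.png',im)
im=robot.camera('scene');cv2.imwrite('pics/s4.png',im)
a=cv2.resize(im[140:300,180:300],None,fx=3,fy=3,interpolation=cv2.INTER_CUBIC)
b=cv2.imread('pics/w4.png')[100:350,150:420]
b=cv2.resize(b,(int(480/b.shape[0]*b.shape[1])//2*2-100,480));cv2.imwrite('pics/m4.png',np.hstack([a,b]))
```

```text
at 4.9 [ 0.5006 -0.2528  0.0895] [1.7993e+02 1.0000e-02 6.4330e+01] w 0.0125 F [ 0.8  0.3 -2.6]
```

View pics/m4.png

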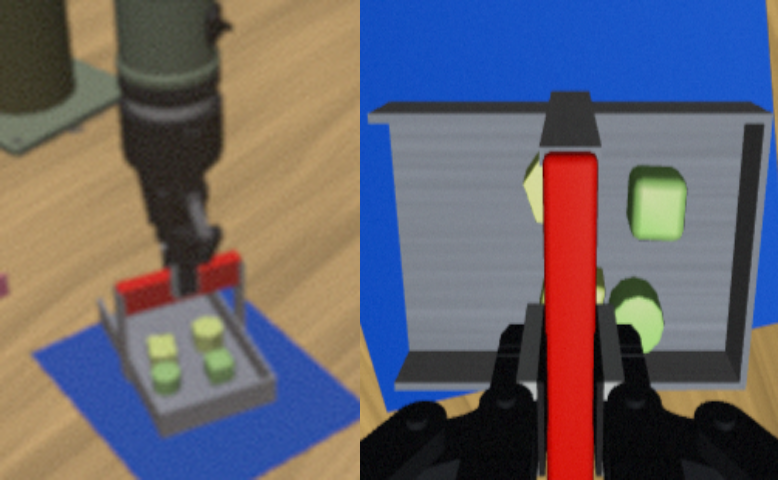

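The tray hangs level with all four blanks on it, and the fingertips reach the bar's lower edge. I need the bar to pivot between the pads for tipping, because the tool cannot tilt. I'll set the tray back down, regrip 12 mm higher and lift.

Emit:
{"fn": "step_arm", "kwargs": {"motion": [{"dx": 0,"dy": 0,"dz": 12,"roll": 0,"claw": 5},{"dx": 0,"dy": 0,"dz": 26,"roll": 0,"claw": 5},{"dx": 0,"dy": 0,"dz": 36,"roll": 0,"claw": 5},{"dx": 0,"dy": 0,"dz": 41,"roll": 0,"claw": 5},{"dx": 0,"dy": 0,"dz": 41,"roll": 0,"claw": 5}]}}

```text
clock: 5.5
ee_pos: [0.4992, -0.2519, 0.0472]
tcp_rot: [-179.8, -0.0, 64.3]
contact_force: [-3.7, 1.8, 7.6]
grip_width: 0.013
gripper_force: 53.7
```

Emit:
{"fn": "step_arm", "kwargs": {"motion": [{"dx": 0,"dy": 0,"dz": 0,"roll": 0,"claw": 35},{"dx": 0,"dy": 0,"dz": 0,"roll": 0,"claw": 35},{"dx": 0,"dy": 0,"dz": -6,"roll": 0,"claw": 35},{"dx": 0,"dy": 0,"dz": -12,"roll": 0,"claw": 35},{"dx": 0,"dy": 0,"dz": -12,"roll": 0,"claw": 5}]}}

```text
clock: 6.0
ee_pos: [0.5012, -0.2533, 0.0603]
tcp_rot: [179.8, 0.0, 64.3]
contact_force: [0.3, -0.2, 0.2]
grip_width: 0.0216
gripper_force: 0.0
```

Emit:
{"fn": "step_arm", "kwargs": {"motion": [{"dx": 0,"dy": 0,"dz": 0,"roll": 0,"claw": 5},{"dx": 0,"dy": 0,"dz": 0,"roll": 0,"claw": 5},{"dx": 0,"dy": 0,"dz": 0,"roll": 0,"claw": 5},{"dx": 0,"dy": 0,"dz": 0,"roll": 0,"claw": 5}], "force": 50}}

```text
clock: 6.4
ee_pos: [0.5008, -0.253, 0.0601]
tcp_rot: [179.9, 0.0, 64.3]
contact_force: [-1.7, 0.7, 6.3]
grip_width: 0.0122
gripper_force: 49.5
```

Run:
```python
from h import *
ex=np.array([np.cos(np.radians(9.7)),np.sin(np.radians(9.7))]);ey=np.array([-ex[1],ex[0]]);comp=np.array([.5114,.3144])
def at(cx,cy,z,yaw): return (*(comp+cx*ex+cy*ey),z,yaw)
z=robot.observe()['ee_pos'][2];print('tray to TCP: underside at TCP-',z-.003)
x0=robot.observe()['ee_pos']
legs([(x0[0],x0[1],.2,64.3),(.52,-.06,.21,76),(.53,.13,.21,88),at(.075,0,.21,99.7)])
```

```text
tray to TCP: underside at TCP- 0.057076601423337626
at 6.4 [ 0.5008 -0.253   0.0601] [1.799e+02 2.000e-02 6.433e+01] w 0.0122 F [-1.7  0.7  6.3]
dx 0.0 dy 0.0 dz -139.9 roll 0.001
dx 182.3 dy -66.4 dz -10.0 roll -0.204
dx 186.8 dy -36.3 dz -0.0 roll -0.209
dx 198.8 dy 48.4 dz -0.0 roll -0.204
```

Emit:
{"fn": "step_arm", "kwargs": {"motion": [{"dx": 0,"dy": 0,"dz": -8,"roll": 0,"claw": 5},{"dx": 0,"dy": 0,"dz": -25,"roll": 0,"claw": 5},{"dx": 0,"dy": 0,"dz": -50,"roll": 0,"claw": 5},{"dx": 0,"dy": 0,"dz": -80,"roll": 0,"claw": 5},{"dx": 0,"dy": 0,"dz": -108,"roll": 0,"claw": 5}]}}

```text
clock: 6.9
ee_pos: [0.4992, -0.2519, 0.1669]
tcp_rot: [-179.8, -0.0, 64.3]
contact_force: [0.3, -0.7, -2.3]
grip_width: 0.0121
gripper_force: 48.9
```

Emit:
{"fn": "step_arm", "kwargs": {"motion": [{"dx": 5,"dy": -2,"dz": -22,"roll": 0,"claw": 5},{"dx": 18,"dy": -6,"dz": -32,"roll": -0.02,"claw": 5},{"dx": 38,"dy": -13,"dz": -38,"roll": -0.04,"claw": 5},{"dx": 66,"dy": -23,"dz": -42,"roll": -0.07,"claw": 5},{"dx": 96,"dy": -34,"dz": -42,"roll": -0.1,"claw": 5}]}}

```text
clock: 7.4
ee_pos: [0.5106, -0.1496, 0.2082]
tcp_rot: [-179.9, -0.0, 70.1]
contact_force: [1.5, -0.7, -3.1]
grip_width: 0.0122
gripper_force: 48.9
```

Run:
```python
from h import *
ex=np.array([np.cos(np.radians(9.7)),np.sin(np.radians(9.7))]);ey=np.array([-ex[1],ex[0]]);comp=np.array([.5114,.3144])
def at(cx,cy,z,yaw): return (*(comp+cx*ex+cy*ey),z,yaw)
print(at(.075,0,.21,99.7))
legs([(.532,-.03,.21,80),(.555,.12,.21,90),(.57,.24,.21,98),at(.075,0,.21,99.7)])
```

```text
(np.float64(0.585327760181664), np.float64(0.3270367034673752), 0.21, 99.7)
at 7.4 [ 0.5106 -0.1496  0.2082] [-1.7992e+02 -4.0000e-02  7.0130e+01] w 0.0122 F [ 1.5 -0.7 -3.1]
dx 119.8 dy -20.5 dz -1.8 roll -0.172
dx 151.7 dy -3.4 dz -0.0 roll -0.175
dx 120.0 dy 15.0 dz -0.0 roll -0.140
dx 84.1 dy 27.3 dz -0.0 roll -0.030
```

Emit:
{"fn": "step_arm", "kwargs": {"motion": [{"dx": 22,"dy": -4,"dz": -2,"roll": -0.034,"claw": 5},{"dx": 46,"dy": -8,"dz": -2,"roll": -0.068,"claw": 5},{"dx": 71,"dy": -12,"dz": -2,"roll": -0.1,"claw": 5},{"dx": 96,"dy": -16,"dz": -2,"roll": -0.135,"claw": 5},{"dx": 120,"dy": -20,"dz": -2,"roll": -0.172,"claw": 5}]}}

```text
clock: 7.9
ee_pos: [0.5319, -0.0294, 0.2092]
tcp_rot: [-179.8, -0.0, 80.1]
contact_force: [0.8, 0.6, -2.8]
grip_width: 0.012
gripper_force: 49.0
```

Emit:
{"fn": "step_arm", "kwargs": {"motion": [{"dx": 27,"dy": -1,"dz": 0,"roll": -0.035,"claw": 5},{"dx": 57,"dy": -2,"dz": 0,"roll": -0.07,"claw": 5},{"dx": 88,"dy": -2,"dz": 0,"roll": -0.105,"claw": 5},{"dx": 120,"dy": -3,"dz": 0,"roll": -0.14,"claw": 5},{"dx": 152,"dy": -3,"dz": 0,"roll": -0.175,"claw": 5}]}}

```text
clock: 8.4
ee_pos: [0.5552, 0.1205, 0.2091]
tcp_rot: [-179.8, -0.0, 90.1]
contact_force: [0.4, 0.1, -3.7]
grip_width: 0.0122
gripper_force: 49.0
```

Emit:
{"fn": "step_arm", "kwargs": {"motion": [{"dx": 28,"dy": 3,"dz": 0,"roll": -0.03,"claw": 5},{"dx": 54,"dy": 6,"dz": 0,"roll": -0.06,"claw": 5},{"dx": 78,"dy": 9,"dz": 0,"roll": -0.09,"claw": 5},{"dx": 100,"dy": 12,"dz": 0,"roll": -0.12,"claw": 5},{"dx": 120,"dy": 15,"dz": 0,"roll": -0.14,"claw": 5}]}}

```text
clock: 8.9
ee_pos: [0.5701, 0.2402, 0.2089]
tcp_rot: [-179.8, -0.0, 98.1]
contact_force: [-0.0, 0.9, -2.5]
grip_width: 0.0121
gripper_force: 49.0
```

Emit:
{"fn": "step_arm", "kwargs": {"motion": [{"dx": 20,"dy": 5,"dz": 0,"roll": -0.01,"claw": 5},{"dx": 40,"dy": 12,"dz": 0,"roll": -0.02,"claw": 5},{"dx": 60,"dy": 19,"dz": 0,"roll": -0.03,"claw": 5},{"dx": 75,"dy": 24,"dz": 0,"roll": -0.03,"claw": 5},{"dx": 84,"dy": 27,"dz": 0,"roll": -0.03,"claw": 5}]}}

```text
clock: 9.4
ee_pos: [0.5859, 0.3268, 0.2094]
tcp_rot: [-179.8, 0.0, 99.8]
contact_force: [-0.6, -0.1, -2.8]
grip_width: 0.0119
gripper_force: 49.0
```

Run:
```python
from h import *
ex=np.array([np.cos(np.radians(9.7)),np.sin(np.radians(9.7))]);ey=np.array([-ex[1],ex[0]]);comp=np.array([.5114,.3144])
o=robot.observe();d=np.array(o['ee_pos'])[:2]-comp;print('comp xy',d@ex,d@ey)
im=robot.camera('wrist');cv2.imwrite('pics/w5.png',im)
legs([(.5853,.327,.15,99.7)])
c=cam('wrist');print('rail px',[np.round(proj(c,np.r_[comp+.092*ex+k*ey,.078])) for k in(-.07,.07)])
im=robot.camera('scene');cv2.imwrite('pics/s5.png',im[60:260,260:460])
cv2.imwrite('pics/m5.png',np.hstack([cv2.resize(cv2.imread('pics/w5.png'),(440,400)),cv2.resize(im[80:240,290:430],(350,400),interpolation=cv2.INTER_CUBIC)]))
```

```text
comp xy 0.07554433687992412 -0.0002856106780636523
at 9.45 [0.5863 0.3279 0.2097] [-1.7991e+02 -6.0000e-02  9.9800e+01] w 0.0117 F [-0.1  1.1 -2.9]
dx -0.7 dy -1.1 dz 59.7 roll 0.002
rail px [array([301., 257.]), array([303., 115.])]
```

View pics/m5.png

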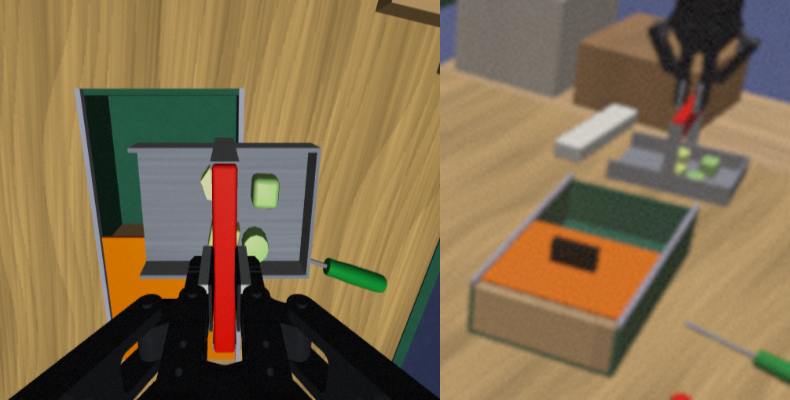

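Emit:
{"fn": "step_arm", "kwargs": {"motion": [{"dx": -1,"dy": -2,"dz": 12,"roll": 0,"claw": 5},{"dx": -1,"dy": -4,"dz": 30,"roll": 0,"claw": 5},{"dx": -1,"dy": -6,"dz": 48,"roll": 0,"claw": 5},{"dx": -1,"dy": -6,"dz": 60,"roll": 0,"claw": 5},{"dx": -1,"dy": -6,"dz": 68,"roll": 0,"claw": 5}], "force": 50}}

```text
clock: 10.0
ee_pos: [0.5804, 0.3221, 0.1409]
tcp_rot: [-179.8, 0.1, 99.6]
contact_force: [-0.9, 1.1, -3.4]
grip_width: 0.0122
gripper_force: 49.0
```

Emit:
{"fn": "step_arm", "kwargs": {"motion": [{"dx": 0,"dy": 0,"dz": 4,"roll": 0,"claw": 5},{"dx": 0,"dy": 0,"dz": 7,"roll": 0,"claw": 5},{"dx": 0,"dy": 0,"dz": 7,"roll": 0,"claw": 5}], "force": 22}}

```text
clock: 10.3
ee_pos: [0.5817, 0.3234, 0.1363]
tcp_rot: [180.0, -0.0, 99.7]
contact_force: [0.8, 0.0, -3.0]
grip_width: 0.0122
gripper_force: 49.0
```

Emit:
{"fn": "step_arm", "kwargs": {"motion": [{"dx": 0,"dy": -7,"dz": 2,"roll": 0,"claw": 5},{"dx": 0,"dy": -15,"dz": 5,"roll": 0,"claw": 5},{"dx": 0,"dy": -15,"dz": 5,"roll": 0,"claw": 5}], "force": 20}}

```text
clock: 10.6
ee_pos: [0.5683, 0.3216, 0.1338]
tcp_rot: [179.6, -0.1, 99.7]
contact_force: [2.4, 0.4, 2.8]
grip_width: 0.0123
gripper_force: 49.7
```

Emit:
{"fn": "step_arm", "kwargs": {"motion": [{"dx": 0,"dy": 0,"dz": 0,"roll": 0,"claw": 9},{"dx": 0,"dy": 0,"dz": 1,"roll": 0,"claw": 9},{"dx": 0,"dy": 0,"dz": 2,"roll": 0,"claw": 9}], "force": 20}}

```text
clock: 10.9
ee_pos: [0.5684, 0.3217, 0.1337]
tcp_rot: [179.7, -0.1, 99.7]
contact_force: [-2.7, -1.4, 17.2]
grip_width: 0.0117
gripper_force: 51.4
```

Emit:
{"fn": "step_arm", "kwargs": {"motion": [{"dx": 0,"dy": -6,"dz": 2,"roll": 0,"claw": 9},{"dx": 0,"dy": -12,"dz": 5,"roll": 0,"claw": 9},{"dx": 0,"dy": -12,"dz": 5,"roll": 0,"claw": 9}], "force": 20}}

```text
clock: 11.2
ee_pos: [0.5567, 0.3198, 0.1281]
tcp_rot: [179.6, -0.1, 99.7]
contact_force: [-0.8, -0.6, 11.6]
grip_width: 0.012
gripper_force: 55.8
```

Emit:
{"fn": "step_arm", "kwargs": {"motion": [{"dx": 0,"dy": 0,"dz": 0,"roll": 0,"claw": 14},{"dx": 0,"dy": 0,"dz": 0,"roll": 0,"claw": 14}], "force": 20}}

```text
clock: 11.4
ee_pos: [0.5545, 0.3194, 0.1267]
tcp_rot: [180.0, -0.0, 99.7]
contact_force: [-4.2, -0.8, 11.5]
grip_width: 0.0142
gripper_force: 18.2
```

Emit:
{"fn": "step_arm", "kwargs": {"motion": [{"dx": 0,"dy": 0,"dz": 0,"roll": 0,"claw": 17},{"dx": 0,"dy": 0,"dz": 0,"roll": 0,"claw": 17},{"dx": 0,"dy": 0,"dz": 0,"roll": 0,"claw": 17}], "force": 20}}

```text
clock: 11.7
ee_pos: [0.5535, 0.3186, 0.1231]
tcp_rot: [-179.8, 0.0, 99.7]
contact_force: [-1.8, -0.1, 1.0]
grip_width: 0.017
gripper_force: 1.0
```

```bash
cat >> h.py <<'E'
RED=((0,120,70),(7,255,255))
def bartilt(tag):
    """save small wrist+scene mosaic"""
    w=robot.camera('wrist');s=robot.camera('scene')
    cv2.imwrite(f'pics/m{tag}.png',np.hstack([cv2.resize(w,(440,400)),cv2.resize(s[80:240,290:430],(350,400),interpolation=cv2.INTER_CUBIC)]))
    m=cv2.inRange(w[:300],(0,0,0),(255,255,255))
E
python3 - <<'E'
from h import *
bartilt(6);legs([])
E
```

```text
at 11.8 [0.5539 0.3187 0.1232] [-1.7987e+02  1.0000e-02  9.9690e+01] w 0.0169 F [-2.5 -1.2  2. ]
```

View pics/m6.png

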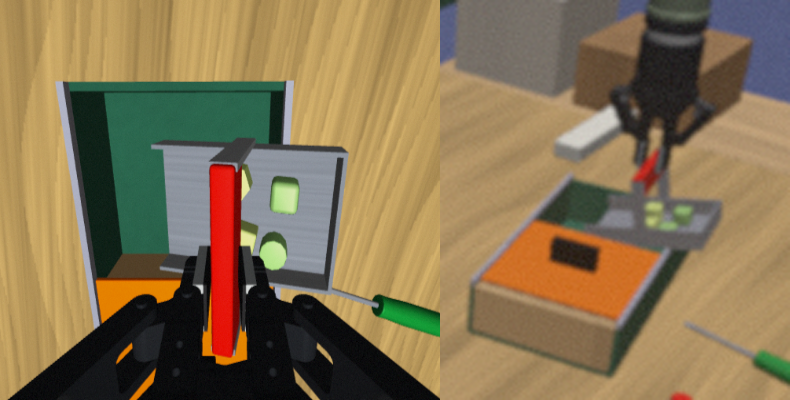

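The tray is now tipping about the rail, with the lip inside the compartment. I'll keep following the arc while opening the claw with it.

Emit:
{"fn": "step_arm", "kwargs": {"motion": [{"dx": 0,"dy": -4,"dz": 3,"roll": 0,"claw": 20},{"dx": 0,"dy": -8,"dz": 7,"roll": 0,"claw": 22},{"dx": 0,"dy": -14,"dz": 12,"roll": 0,"claw": 24},{"dx": 0,"dy": -20,"dz": 17,"roll": 0,"claw": 26},{"dx": 0,"dy": -20,"dz": 17,"roll": 0,"claw": 26}], "force": 20}}

```text
clock: 12.3
ee_pos: [0.5326, 0.3149, 0.1052]
tcp_rot: [-179.8, 0.0, 99.7]
contact_force: [-1.2, -0.4, 0.3]
grip_width: 0.026
gripper_force: 1.1
```

Emit:
{"fn": "step_arm", "kwargs": {"motion": [{"dx": 0,"dy": -4,"dz": 4,"roll": 0,"claw": 27},{"dx": 0,"dy": -8,"dz": 8,"roll": 0,"claw": 28},{"dx": 0,"dy": -8,"dz": 8,"roll": 0,"claw": 28}], "force": 20}}

```text
clock: 12.6
ee_pos: [0.5267, 0.314, 0.0985]
tcp_rot: [-180.0, 0.0, 99.7]
contact_force: [-0.2, -0.3, -0.2]
grip_width: 0.0283
gripper_force: 0.0
```

```bash
cat >> h.py <<'E'
def blanks(tag):
    w=robot.camera('wrist');cv2.imwrite(f'pics/w{tag}.png',w);t=robot.camera('top');cv2.imwrite(f'pics/t{tag}.png',t);s=robot.camera('scene');cv2.imwrite(f'pics/s{tag}.png',s)
    for n,im in(('w',w),('t',t),('s',s)):
        h=cv2.cvtColor(im,cv2.COLOR_BGR2HSV);m=cv2.inRange(h,(26,50,95),(62,255,255));
        N,_,st,ce=cv2.connectedComponentsWithStats(m);print(n,[(st[i].tolist()) for i in range(1,N) if st[i][4]>(40 if n=='w' else 8)])
E
python3 - <<'E'
from h import *
bartilt(7);blanks(7);legs([])
E
```

```text
w [[341, 83, 75, 1, 75], [183, 154, 31, 33, 889], [221, 173, 30, 33, 684], [183, 206, 40, 38, 833], [236, 227, 17, 27, 352], [520, 348, 40, 12, 43]]
t [[136, 66, 11, 12, 43], [134, 78, 8, 28, 79], [142, 80, 2, 8, 9], [359, 84, 34, 41, 1308], [396, 86, 27, 40, 876], [110, 208, 11, 11, 93], [93, 215, 10, 10, 84], [106, 223, 13, 13, 118], [96, 227, 5, 10, 18], [89, 228, 4, 9, 25], [426, 242, 47, 43, 973], [404, 269, 51, 47, 1279]]
s [[78, 150, 10, 4, 10], [62, 154, 15, 6, 15], [340, 168, 10, 5, 31], [457, 178, 63, 106, 125], [415, 220, 36, 21, 87], [377, 285, 80, 135, 154], [296, 345, 8, 7, 16], [303, 349, 14, 16, 50], [270, 351, 17, 15, 44], [253, 355, 42, 50, 387], [251, 362, 11, 12, 17], [281, 367, 6, 10, 20], [292, 368, 7, 4, 9], [292, 372, 5, 7, 10], [247, 377, 7, 11, 27], [265, 380, 6, 8, 17], [269, 401, 7, 8, 18]]
at 12.85 [0.5278 0.3143 0.0995] [ 1.7993e+02 -1.0000e-02  9.9670e+01] w 0.0279 F [-0.2  0.4 -0.3]
```

```bash
cat >> h.py <<'E'
ex=np.array([np.cos(np.radians(9.7)),np.sin(np.radians(9.7))]);ey=np.array([-ex[1],ex[0]]);comp=np.array([.5114,.3144])
def cf(p): d=np.array(p[:2])-comp;return np.round([d@ex,d@ey,p[2]],4)
E
python3 - <<'E'
from h import *
T,W=cam('top'),cam('wrist')
t=[(115.5,213.5),(98,220),(112.5,229.5),(93,232)];w=[(198,170),(236,189),(203,225),(244,240)]
for a in t:
    print(a,cf(onz(T,a,.026)),[(b,cf(tri(T,a,W,b)[0]),round(tri(T,a,W,b)[1],4)) for b in w if tri(T,a,W,b)[1]<.006])
im=cv2.imread('pics/w7.png');im2=cv2.imread('pics/t7.png')
a=cv2.resize(im[60:340,100:440],(486,400));b=cv2.resize(im2[150:270,40:130],(300,400),interpolation=cv2.INTER_CUBIC)
cv2.imwrite('pics/m8.png',np.hstack([a,b]))
E
```

```text
(115.5, 213.5) [-0.0156 -0.0327  0.026 ] [((244, 240), array([-0.0167, -0.0314,  0.0233]), np.float64(0.0028))]
(98, 220) [-0.0229  0.0123  0.026 ] [((236, 189), array([-0.0226,  0.0129,  0.0243]), np.float64(0.0003))]
(112.5, 229.5) [-0.0529 -0.0185  0.026 ] [((203, 225), array([-0.0519, -0.0177,  0.0224]), np.float64(0.0016))]
(93, 232) [-0.0495  0.0295  0.026 ] [((198, 170), array([-0.0498,  0.0287,  0.0285]), np.float64(0.0002))]
```

View pics/m8.png

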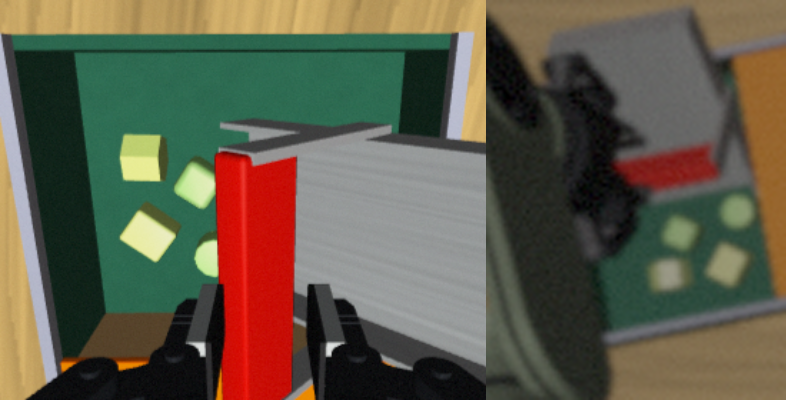

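All four blanks lie on the compartment floor (measured tops z ≈ 0.022–0.029, all within ±0.055 of its centre) and the tray is empty. Next I grip again and lift away.

Emit:
{"fn": "step_arm", "kwargs": {"motion": [{"dx": 0,"dy": 0,"dz": 0,"roll": 0,"claw": 24},{"dx": 0,"dy": 0,"dz": 0,"roll": 0,"claw": 20},{"dx": 0,"dy": 0,"dz": 0,"roll": 0,"claw": 10}], "force": 40}}

```text
clock: 13.15
ee_pos: [0.5237, 0.3135, 0.0987]
tcp_rot: [-179.5, 0.0, 99.7]
contact_force: [-8.9, -2.1, 6.8]
grip_width: 0.0103
gripper_force: 5.5
```

Emit:
{"fn": "step_arm", "kwargs": {"motion": [{"dx": 0,"dy": 2,"dz": -4,"roll": 0,"claw": 10},{"dx": 0,"dy": 6,"dz": -10,"roll": 0,"claw": 10},{"dx": 0,"dy": 10,"dz": -18,"roll": 0,"claw": 10},{"dx": 0,"dy": 14,"dz": -26,"roll": 0,"claw": 10}], "force": 40}}

```text
clock: 13.55
ee_pos: [0.5416, 0.3166, 0.1256]
tcp_rot: [179.9, -0.0, 99.7]
contact_force: [0.6, 0.5, 0.0]
grip_width: 0.0098
gripper_force: 0.0
```

Emit:
{"fn": "step_arm", "kwargs": {"motion": [{"dx": 0,"dy": 0,"dz": -15,"roll": 0,"claw": 8},{"dx": 0,"dy": 0,"dz": -35,"roll": 0,"claw": 8},{"dx": 0,"dy": 0,"dz": -60,"roll": 0,"claw": 8},{"dx": 0,"dy": 0,"dz": -80,"roll": 0,"claw": 8},{"dx": 0,"dy": 0,"dz": -90,"roll": 0,"claw": 8}], "force": 60}}

```text
clock: 14.05
ee_pos: [0.5427, 0.3172, 0.2189]
tcp_rot: [179.7, -0.1, 99.7]
contact_force: [-0.8, -0.1, 0.1]
grip_width: 0.008
gripper_force: 0.0
```

Run:
```python
from h import *
blanks(9);legs([])
w=cv2.imread('pics/w9.png');c,k=blob(w,*RED,(200,100,400,380));print('red',cv2.boundingRect(c),cv2.minAreaRect(c))
h=cv2.cvtColor(w,cv2.COLOR_BGR2HSV);st=cv2.inRange(h,(90,0,70),(140,45,200));N,_,S,_=cv2.connectedComponentsWithStats(st);print('steel',[q.tolist() for q in S[1:] if q[4]>300])
```

```text
w [[209, 91, 92, 1, 92], [201, 138, 20, 24, 441], [227, 152, 19, 24, 315], [200, 176, 28, 27, 433], [236, 191, 11, 20, 172], [445, 283, 76, 18, 96]]
t [[137, 66, 10, 5, 28], [134, 72, 7, 34, 87], [359, 84, 34, 41, 1311], [396, 86, 27, 40, 865], [140, 89, 3, 15, 24], [110, 208, 11, 11, 94], [93, 214, 11, 11, 85], [106, 223, 13, 13, 117], [96, 227, 5, 9, 16], [89, 228, 4, 10, 25], [426, 242, 47, 43, 971], [404, 268, 50, 48, 1277]]
s [[340, 168, 10, 5, 31], [513, 178, 7, 11, 12], [447, 190, 66, 111, 135], [415, 220, 36, 21, 79], [376, 302, 71, 118, 135], [288, 339, 24, 23, 65], [268, 353, 8, 12, 27], [277, 359, 16, 11, 42], [274, 364, 5, 4, 9], [255, 367, 4, 5, 10], [263, 368, 6, 4, 9], [274, 368, 25, 29, 165], [246, 371, 35, 31, 240], [267, 371, 8, 4, 9], [273, 374, 4, 5, 9], [267, 402, 12, 7, 19]]
at 14.2 [0.5415 0.3167 0.216 ] [ 1.7989e+02 -3.0000e-02  9.9680e+01] w 0.0077 F [-0.1 -0.1  0.2]
red (245, 139, 34, 121) ((261.5, 199.0), (120.0, 33.0), 90.0)
steel [[348, 91, 9, 47, 306], [147, 92, 33, 226, 1357], [278, 134, 114, 107, 5857], [331, 239, 18, 76, 408]]
```

The blanks are unmoved, but the fingers slipped off the tilted bar, so the tray leans with its lip on the floor and its underside on the rail. I'll take a second wrist view from the side to measure the bar's pose.

Emit:
{"fn": "step_arm", "kwargs": {"motion": [{"dx": 0,"dy": 30,"dz": 0,"roll": 0,"claw": 50},{"dx": 0,"dy": 60,"dz": 0,"roll": 0,"claw": 50},{"dx": 0,"dy": 90,"dz": 0,"roll": 0,"claw": 50},{"dx": 0,"dy": 90,"dz": 0,"roll": 0,"claw": 50},{"dx": 0,"dy": 90,"dz": 0,"roll": 0,"claw": 50}]}}

```text
clock: 14.7
ee_pos: [0.6288, 0.3311, 0.2123]
tcp_rot: [-179.7, 0.0, 99.7]
contact_force: [0.3, -0.0, 0.6]
grip_width: 0.0498
gripper_force: 0.0
```

Run:
```python
from h import *
W2=cam('wrist');w2=robot.camera('wrist');cv2.imwrite('pics/w10.png',w2);legs([])
K,E2=W2;o=np.array(robot.observe()['ee_pos']);p1=np.array([.5421,.3169,.2175]) 
C2=-E2[:3,:3].T@E2[:3,3];E1=E2.copy();E1[:3,3]=-E2[:3,:3]@(C2+p1-o);W1=(K,E1)
w1=cv2.imread('pics/w9.png')
def edges(im):
    h=cv2.cvtColor(im,cv2.COLOR_BGR2HSV);m=cv2.inRange(h,(0,120,50),(8,255,255))|cv2.inRange(h,(172,120,50),(180,255,255))
    r=cv2.boundingRect(max(cv2.findContours(m[:300],cv2.RETR_EXTERNAL,cv2.CHAIN_APPROX_NONE)[0],key=cv2.contourArea))
    print('box',r)
    for v in range(r[1]+15,r[1]+r[3]-10,25):
        u=np.flatnonzero(m[v,:]);u=u[(u>=r[0])&(u<r[0]+r[2])]
        print(v,u.min(),u.max(),im[v,u.min():u.max()+1:2,2].tolist())
edges(w1);edges(w2)
np.savez('W.npz',K=K,E1=E1,E2=E2)
```

```text
at 14.75 [0.6284 0.3313 0.213 ] [-1.7978e+02  3.0000e-02  9.9680e+01] w 0.0496 F [ 0.2  0.6 -0.4]
box (245, 139, 34, 121)
154 245 278 [96, 166, 170, 171, 174, 188, 177, 160, 163, 162, 158, 160, 161, 159, 158, 156, 157]
179 246 278 [109, 170, 170, 170, 177, 193, 169, 161, 161, 160, 160, 157, 156, 157, 154, 158, 155]
204 247 278 [147, 167, 171, 170, 175, 197, 159, 163, 159, 161, 161, 159, 156, 155, 158, 157]
229 248 278 [142, 165, 171, 176, 175, 197, 164, 163, 160, 160, 159, 160, 159, 160, 160, 158]
box (134, 139, 51, 123)
154 136 174 [164, 165, 170, 183, 182, 162, 160, 157, 157, 163, 159, 159, 159, 159, 157, 158, 155, 157, 154, 110]
179 139 177 [113, 167, 167, 178, 188, 161, 160, 161, 159, 158, 159, 158, 157, 155, 157, 156, 158, 156, 156, 70]
204 143 179 [160, 168, 170, 187, 176, 161, 161, 158, 160, 162, 159, 158, 157, 156, 158, 156, 157, 155, 139]
229 146 182 [100, 167, 172, 182, 184, 164, 160, 158, 160, 161, 162, 159, 156, 158, 154, 156, 154, 158, 93]
```

Run:
```python
from h import *
z=np.load('W.npz');W1,W2=(z['K'],z['E1']),(z['K'],z['E2'])
P=[]
for a,b in((246.7,142.3),(257,149.8),(278.8,179.3)):
    q,e=tri(W1,(a,204),W2,(b,204));q=cf(q);P.append(q);print(q,round(e,4))
P=np.array(P);print('top w',np.linalg.norm((P[1]-P[0])[[0,2]]),'side',np.linalg.norm((P[2]-P[1])[[0,2]]),'tilt',np.degrees(np.arctan2(P[2][0]-P[1][0],P[1][2]-P[2][2])))
# bar ends along y: rows 139 and 260 in view 1 at mid-column
for v in(139.5,259.5):print('end',cf(onz(W1,(250,v),P[0][2])))
```

```text
[-0.0024 -0.0049  0.1232] 0.0009
[ 0.0071 -0.0027  0.1304] 0.0009
[ 0.0247 -0.0086  0.1112] 0.0009
top w 0.011920151005754909 side 0.026046112953759522 tilt 42.510447078000844
end [0.0023 0.0488 0.1232]
end [-0.0014 -0.0579  0.1232]
```

Run:
```python
from h import *
p=comp+.011*ex-.0045*ey
legs([(p[0],p[1],.19,99.7),(p[0],p[1],.075,99.7)])
```

```text
at 14.75 [0.6284 0.3313 0.213 ] [-1.7978e+02  3.0000e-02  9.9680e+01] w 0.0496 F [ 0.2  0.6 -0.4]
dx -1.5 dy -107.2 dz 23.0 roll -0.000
dx 0.0 dy 0.0 dz 115.0 roll -0.000
```

Emit:
{"fn": "step_arm", "kwargs": {"motion": [{"dx": -1.5,"dy": -36,"dz": 0,"roll": 0,"claw": 50},{"dx": -1.5,"dy": -72,"dz": 0,"roll": 0,"claw": 50},{"dx": -1.5,"dy": -107,"dz": 0,"roll": 0,"claw": 50},{"dx": -1.5,"dy": -107,"dz": 23,"roll": 0,"claw": 50},{"dx": -1.5,"dy": -107,"dz": 40,"roll": 0,"claw": 50}]}}

```text
clock: 15.25
ee_pos: [0.522, 0.3122, 0.1752]
tcp_rot: [180.0, -0.0, 99.8]
contact_force: [0.6, -0.1, -0.7]
grip_width: 0.05
gripper_force: 0.0
```

Emit:
{"fn": "step_arm", "kwargs": {"motion": [{"dx": 0,"dy": 0,"dz": 30,"roll": 0,"claw": 50},{"dx": 0,"dy": 0,"dz": 55,"roll": 0,"claw": 50},{"dx": 0,"dy": 0,"dz": 80,"roll": 0,"claw": 50},{"dx": 0,"dy": 0,"dz": 98,"roll": 0,"claw": 50},{"dx": 0,"dy": 0,"dz": 98,"roll": 0,"claw": 50}]}}

```text
clock: 15.75
ee_pos: [0.5202, 0.3109, 0.0736]
tcp_rot: [-179.6, 0.1, 99.7]
contact_force: [-1.0, 0.8, -0.7]
grip_width: 0.0501
gripper_force: 0.0
```

Emit:
{"fn": "step_arm", "kwargs": {"motion": [{"dx": 0,"dy": 0,"dz": 0,"roll": 0,"claw": 36},{"dx": 0,"dy": 0,"dz": 0,"roll": 0,"claw": 30},{"dx": 0,"dy": 0,"dz": 0,"roll": 0,"claw": 25},{"dx": 0,"dy": 0,"dz": 0,"roll": 0,"claw": 20}], "force": 40}}

```text
clock: 16.15
ee_pos: [0.5246, 0.3126, 0.0794]
tcp_rot: [179.9, -0.0, 99.7]
contact_force: [-4.2, -1.3, 6.2]
grip_width: 0.0259
gripper_force: 38.9
```

Emit:
{"fn": "step_arm", "kwargs": {"motion": [{"dx": 0,"dy": 0,"dz": -3,"roll": 0,"claw": 18},{"dx": 0,"dy": 0,"dz": -8,"roll": 0,"claw": 18},{"dx": 0,"dy": 0,"dz": -15,"roll": 0,"claw": 18},{"dx": 0,"dy": 0,"dz": -25,"roll": 0,"claw": 18}], "force": 60}}

```text
clock: 16.55
ee_pos: [0.5264, 0.3129, 0.1048]
tcp_rot: [179.7, -0.1, 99.7]
contact_force: [0.5, -0.2, -0.2]
grip_width: 0.0179
gripper_force: 6.8
```

Emit:
{"fn": "step_arm", "kwargs": {"motion": [{"dx": 0,"dy": 0,"dz": -15,"roll": 0,"claw": 18},{"dx": 0,"dy": 0,"dz": -35,"roll": 0,"claw": 18},{"dx": 0,"dy": 0,"dz": -60,"roll": 0,"claw": 18},{"dx": 0,"dy": 0,"dz": -85,"roll": 0,"claw": 18},{"dx": 0,"dy": 0,"dz": -105,"roll": 0,"claw": 18}]}}

```text
clock: 17.05
ee_pos: [0.5247, 0.3123, 0.2093]
tcp_rot: [179.9, -0.0, 99.7]
contact_force: [0.4, -0.4, 0.0]
grip_width: 0.0178
gripper_force: 0.0
```

```bash
cat >> h.py <<'E'
def bar():
    im=robot.camera('wrist');h=cv2.cvtColor(im,cv2.COLOR_BGR2HSV);m=cv2.inRange(h,(0,120,50),(8,255,255))|cv2.inRange(h,(172,120,50),(180,255,255))
    c=max(cv2.findContours(m,cv2.RETR_EXTERNAL,cv2.CHAIN_APPROX_NONE)[0],key=cv2.contourArea);r=cv2.boundingRect(c);print('bar box',r)
    for v in range(r[1]+15,r[1]+r[3]-10,30):
        u=np.flatnonzero(m[v]);print(v,u.min(),u.max(),im[v,u.min():u.max()+1:2,2].tolist())
    return im
E
python3 - <<'E'
from h import *
im=bar();blanks(11)
legs([])
E
```

```text
bar box (261, 142, 30, 130)
157 262 290 [158, 197, 197, 200, 201, 201, 200, 202, 174, 120, 118, 115, 115, 114, 113]
187 262 290 [121, 198, 200, 199, 203, 201, 203, 204, 188, 115, 118, 114, 116, 117, 112]
217 263 290 [132, 198, 201, 198, 202, 200, 203, 201, 146, 113, 116, 116, 116, 111]
247 264 290 [155, 200, 198, 199, 202, 203, 206, 199, 117, 117, 114, 117, 114, 110]
w [[212, 136, 26, 36, 553], [213, 176, 26, 27, 429], [461, 284, 75, 19, 94]]
t [[137, 66, 10, 15, 43], [143, 74, 2, 6, 10], [134, 82, 9, 24, 90], [359, 84, 34, 41, 1315], [396, 86, 27, 40, 873], [106, 224, 13, 12, 112], [95, 226, 8, 12, 48], [89, 228, 4, 10, 29], [426, 242, 47, 42, 970], [404, 268, 51, 47, 1277]]
s [[67, 152, 15, 6, 15], [340, 168, 9, 4, 28], [429, 178, 91, 153, 176], [415, 220, 36, 22, 84], [392, 332, 37, 62, 70], [298, 348, 18, 17, 45], [283, 359, 5, 7, 10], [264, 360, 7, 3, 9], [256, 363, 12, 8, 28], [276, 363, 9, 15, 28], [257, 364, 18, 12, 42], [284, 364, 12, 9, 29], [252, 373, 30, 34, 218], [247, 374, 6, 3, 9], [277, 375, 4, 6, 9], [286, 374, 8, 4, 11], [285, 377, 10, 17, 44], [244, 378, 3, 4, 9], [249, 378, 3, 7, 10], [281, 379, 4, 6, 10], [247, 383, 10, 6, 16], [276, 382, 10, 16, 56], [377, 395, 15, 25, 27]]
at 17.25 [0.5245 0.3122 0.2072] [ 1.7997e+02 -1.0000e-02  9.9680e+01] w 0.0178 F [-0.3 -0.7 -0.9]
```

Emit:
{"fn": "step_arm", "kwargs": {"motion": [{"dx": 0,"dy": 30,"dz": 0,"roll": 0,"claw": 50},{"dx": 0,"dy": 60,"dz": 0,"roll": 0,"claw": 50},{"dx": 0,"dy": 80,"dz": 0,"roll": 0,"claw": 50},{"dx": 0,"dy": 80,"dz": 0,"roll": 0,"claw": 50},{"dx": 0,"dy": 80,"dz": 0,"roll": 0,"claw": 50}]}}

```text
clock: 17.75
ee_pos: [0.602, 0.3251, 0.2045]
tcp_rot: [-179.7, 0.0, 99.7]
contact_force: [-0.2, 0.3, -0.2]
grip_width: 0.0502
gripper_force: 0.0
```

Run:
```python
from h import *
im=bar();cv2.imwrite('pics/w12.png',im);legs([])
w1=cv2.imread('pics/w11.png')
for n,q in(('w11',w1),('w12',im)):
    h=cv2.cvtColor(q,cv2.COLOR_BGR2HSV)
    for v in(165,200,235):
        s=cv2.inRange(h[v:v+1],(85,0,75),(140,50,255))[0];u=np.flatnonzero(s);r=np.split(u,np.flatnonzero(np.diff(u)>1)+1);print(n,v,'grey runs',[(int(a[0]),int(a[-1])) for a in r if len(a)>4])
```

```text
bar box (152, 141, 49, 133)
156 153 190 [160, 197, 198, 202, 203, 199, 202, 189, 119, 115, 121, 117, 116, 119, 114, 116, 115, 112, 113]
186 157 193 [185, 196, 200, 204, 203, 206, 202, 163, 119, 116, 120, 116, 118, 118, 115, 115, 111, 114, 116]
216 160 196 [86, 197, 200, 200, 203, 204, 203, 180, 121, 122, 118, 116, 122, 116, 114, 114, 117, 114, 109]
246 164 199 [111, 198, 200, 200, 203, 202, 205, 153, 119, 120, 116, 117, 117, 118, 115, 113, 114, 107]
at 17.8 [0.6018 0.3253 0.2051] [-1.7978e+02  3.0000e-02  9.9690e+01] w 0.0501 F [0.3 0.9 0.3]
w11 165 grey runs [(171, 177), (238, 258), (288, 382)]
w11 200 grey runs [(175, 180), (239, 259), (288, 379)]
w11 235 grey runs [(179, 184), (289, 312), (368, 376)]
w12 165 grey runs [(88, 93), (193, 296)]
w12 200 grey runs [(94, 100), (196, 295)]
w12 235 grey runs [(101, 106), (203, 220), (277, 294)]
```

Run:
```python
from h import *
K,E2=cam('wrist');o=np.array(robot.observe()['ee_pos']);R=E2[:3,:3];C2=-R.T@E2[:3,3]
p2=np.array([.6019,.3252,.2065]);p1=np.array([.5236,.3118,.2075])
E1=E2.copy();E1[:3,3]=-R@(C2+p1-p2);W1,W2=(K,E1),(K,E2)
P=[]
for a,b in((262.7,160.2),(279.3,174.8),(290.7,196.5)):
    q,e=tri(W1,(a,216),W2,(b,216));P.append(cf(q));print(P[-1],round(e,4))
P=np.array(P);print('tilt',np.degrees(np.arctan2(P[2][0]-P[1][0],P[1][2]-P[2][2])),np.degrees(np.arctan2(P[1][2]-P[0][2],P[1][0]-P[0][0])))
for v in(142.5,271.5):print('end',cf(onz(W1,(264,v),P[0][2])))
# right wall end
q,e=tri(W1,(380,200),W2,(295,200));print('rail?',cf(q),e)
```

```text
[-0.0064 -0.0082  0.1398] 0.0003
[ 0.0066 -0.0066  0.1445] 0.0003
[ 0.0157 -0.0156  0.1186] 0.0003
tilt 19.358994175694722 19.876872194603237
end [-0.0042  0.048   0.1398]
end [-0.0064 -0.0567  0.1398]
rail? [ 0.0994 -0.011   0.0858] 0.00023691000364948567
```

Run:
```python
from h import *
p=comp+.005*ex-.0045*ey
legs([(p[0],p[1],.2065,99.7),(p[0],p[1],.088,99.7)],start=(.6019,.3252,.2065,99.7))
```

```text
at 17.8 [0.6018 0.3253 0.2051] [-1.7978e+02  3.0000e-02  9.9690e+01] w 0.0501 F [0.3 0.9 0.3]
dx 0.1 dy -86.0 dz -0.0 roll -0.000
dx 0.0 dy 0.0 dz 118.5 roll -0.000
```

Emit:
{"fn": "step_arm", "kwargs": {"motion": [{"dx": 0,"dy": -30,"dz": 0,"roll": 0,"claw": 50},{"dx": 0,"dy": -60,"dz": 0,"roll": 0,"claw": 50},{"dx": 0,"dy": -86,"dz": 0,"roll": 0,"claw": 50},{"dx": 0,"dy": -86,"dz": 15,"roll": 0,"claw": 50},{"dx": 0,"dy": -86,"dz": 30,"roll": 0,"claw": 50}]}}

```text
clock: 18.3
ee_pos: [0.5178, 0.3114, 0.1769]
tcp_rot: [179.9, -0.0, 99.7]
contact_force: [-0.4, 0.1, -1.1]
grip_width: 0.05
gripper_force: 0.0
```

Emit:
{"fn": "step_arm", "kwargs": {"motion": [{"dx": 0,"dy": 0,"dz": 30,"roll": 0,"claw": 50},{"dx": 0,"dy": 0,"dz": 55,"roll": 0,"claw": 50},{"dx": 0,"dy": 0,"dz": 75,"roll": 0,"claw": 50},{"dx": 0,"dy": 0,"dz": 88,"roll": 0,"claw": 50},{"dx": 0,"dy": 0,"dz": 88,"roll": 0,"claw": 50}]}}

```text
clock: 18.8
ee_pos: [0.5165, 0.3101, 0.0854]
tcp_rot: [-179.6, 0.1, 99.7]
contact_force: [-0.9, -1.0, -0.6]
grip_width: 0.0498
gripper_force: 0.0
```

Emit:
{"fn": "step_arm", "kwargs": {"motion": [{"dx": 0,"dy": 0,"dz": 0,"roll": 0,"claw": 30},{"dx": 0,"dy": 0,"dz": 0,"roll": 0,"claw": 22},{"dx": 0,"dy": 0,"dz": 0,"roll": 0,"claw": 14},{"dx": 0,"dy": 0,"dz": 0,"roll": 0,"claw": 5},{"dx": 0,"dy": 0,"dz": 0,"roll": 0,"claw": 5}], "force": 50}}

```text
clock: 19.3
ee_pos: [0.5212, 0.3121, 0.0935]
tcp_rot: [179.6, -0.1, 99.7]
contact_force: [-4.2, -1.8, 9.5]
grip_width: 0.0196
gripper_force: 46.2
```

Emit:
{"fn": "step_arm", "kwargs": {"motion": [{"dx": 0,"dy": 0,"dz": -2,"roll": 0,"claw": 4},{"dx": 0,"dy": 0,"dz": -6,"roll": 0,"claw": 4},{"dx": 0,"dy": 0,"dz": -12,"roll": 0,"claw": 4}], "force": 50}}

```text
clock: 19.6
ee_pos: [0.5221, 0.3124, 0.1048]
tcp_rot: [179.5, -0.1, 99.7]
contact_force: [0.8, 0.9, 2.9]
grip_width: 0.0157
gripper_force: 45.8
```

Gripped (16 mm, closing towards 14 as the tray rights itself). I'll lift further.

Emit:
{"fn": "step_arm", "kwargs": {"motion": [{"dx": 0,"dy": 0,"dz": -8,"roll": 0,"claw": 4},{"dx": 0,"dy": 0,"dz": -18,"roll": 0,"claw": 4},{"dx": 0,"dy": 0,"dz": -32,"roll": 0,"claw": 4},{"dx": 0,"dy": 0,"dz": -52,"roll": 0,"claw": 4},{"dx": 0,"dy": 0,"dz": -75,"roll": 0,"claw": 4}]}}

```text
clock: 20.1
ee_pos: [0.5162, 0.3104, 0.1748]
tcp_rot: [-179.6, 0.1, 99.7]
contact_force: [0.2, 0.2, -1.8]
grip_width: 0.0126
gripper_force: 49.9
```

Emit:
{"fn": "step_arm", "kwargs": {"motion": [{"dx": 0,"dy": 0,"dz": -20,"roll": 0,"claw": 4},{"dx": 0,"dy": 0,"dz": -35,"roll": 0,"claw": 4},{"dx": 0,"dy": 0,"dz": -45,"roll": 0,"claw": 4}]}}

```text
clock: 20.4
ee_pos: [0.5182, 0.3111, 0.2219]
tcp_rot: [-180.0, -0.0, 99.7]
contact_force: [0.5, -0.3, -1.0]
grip_width: 0.013
gripper_force: 49.9
```

Run:
```python
from h import *
im=bar();blanks(13)
t=cv2.imread('pics/t13.png')
p=np.array([.4937,-.2336])
legs([(.555,.12,.23,85),(.53,-.06,.22,70),(p[0],p[1],.2,64.3)])
```

```text
bar box (268, 175, 36, 209)
190 268 303 [99, 175, 196, 201, 201, 200, 202, 200, 200, 200, 203, 200, 201, 202, 201, 202, 186, 169]
220 269 302 [141, 181, 199, 201, 201, 203, 201, 202, 198, 201, 199, 201, 202, 202, 203, 194, 172]
250 269 302 [101, 179, 202, 201, 199, 201, 199, 199, 200, 201, 200, 202, 203, 200, 203, 188, 168]
280 270 300 [64, 181, 199, 200, 202, 200, 202, 199, 201, 202, 203, 199, 202, 200, 192, 166]
310 271 300 [123, 190, 199, 199, 200, 199, 203, 199, 203, 200, 199, 201, 201, 200, 173]
340 271 300 [141, 185, 198, 199, 200, 201, 200, 200, 201, 199, 200, 200, 202, 193, 172]
370 271 300 [86, 179, 200, 196, 199, 198, 197, 198, 200, 199, 199, 200, 199, 190, 167]
w [[313, 89, 62, 1, 62], [223, 134, 22, 17, 276], [488, 286, 50, 12, 61]]
t [[137, 66, 10, 11, 36], [134, 77, 9, 29, 97], [359, 84, 34, 41, 1312], [396, 86, 27, 40, 869], [106, 213, 15, 23, 212], [426, 242, 48, 42, 971], [404, 268, 50, 48, 1283]]
s [[129, 131, 10, 4, 10], [340, 168, 11, 5, 30], [6, 177, 9, 4, 9], [496, 178, 24, 40, 45], [413, 219, 83, 139, 170], [415, 220, 36, 22, 79], [288, 341, 9, 6, 14], [299, 344, 11, 12, 30], [270, 352, 14, 10, 31], [308, 355, 7, 10, 15], [273, 359, 11, 14, 36], [380, 359, 33, 55, 66], [263, 360, 10, 8, 21], [284, 361, 12, 12, 42], [255, 365, 8, 4, 11], [260, 367, 23, 20, 70], [274, 368, 5, 5, 10], [259, 372, 7, 4, 14], [252, 377, 7, 9, 16], [261, 377, 5, 8, 12], [291, 378, 7, 10, 23], [253, 381, 21, 8, 42], [285, 382, 5, 6, 11], [287, 385, 6, 6, 10], [259, 389, 9, 7, 26], [272, 388, 18, 12, 66], [266, 400, 8, 7, 16]]
at 20.6 [0.5179 0.3109 0.2201] [-1.7989e+02  2.0000e-02  9.9680e+01] w 0.0127 F [-0.8  0.3 -2.8]
dx -194.4 dy 4.5 dz -9.9 roll 0.256
dx -181.5 dy -9.2 dz 10.0 roll 0.262
dx -175.5 dy 25.3 dz 20.0 roll 0.099
```

Emit:
{"fn": "step_arm", "kwargs": {"motion": [{"dx": -20,"dy": 0,"dz": -6,"roll": 0.05,"claw": 4},{"dx": -60,"dy": 1,"dz": -10,"roll": 0.1,"claw": 4},{"dx": -105,"dy": 3,"dz": -10,"roll": 0.15,"claw": 4},{"dx": -150,"dy": 4,"dz": -10,"roll": 0.2,"claw": 4},{"dx": -194,"dy": 4.5,"dz": -10,"roll": 0.256,"claw": 4}]}}

```text
clock: 21.1
ee_pos: [0.5547, 0.119, 0.2292]
tcp_rot: [-179.8, 0.0, 84.9]
contact_force: [0.7, 0.2, -2.5]
grip_width: 0.013
gripper_force: 49.8
```

Emit:
{"fn": "step_arm", "kwargs": {"motion": [{"dx": -40,"dy": -2,"dz": 0,"roll": 0.05,"claw": 4},{"dx": -80,"dy": -4,"dz": 2,"roll": 0.1,"claw": 4},{"dx": -120,"dy": -6,"dz": 5,"roll": 0.16,"claw": 4},{"dx": -155,"dy": -8,"dz": 8,"roll": 0.21,"claw": 4},{"dx": -181,"dy": -9,"dz": 10,"roll": 0.262,"claw": 4}]}}

```text
clock: 21.6
ee_pos: [0.5292, -0.0608, 0.219]
tcp_rot: [-179.8, 0.0, 69.8]
contact_force: [-0.6, 0.2, -2.3]
grip_width: 0.013
gripper_force: 49.9
```

Emit:
{"fn": "step_arm", "kwargs": {"motion": [{"dx": -40,"dy": 6,"dz": 4,"roll": 0.03,"claw": 4},{"dx": -80,"dy": 12,"dz": 8,"roll": 0.06,"claw": 4},{"dx": -120,"dy": 18,"dz": 14,"roll": 0.1,"claw": 4},{"dx": -155,"dy": 23,"dz": 18,"roll": 0.1,"claw": 4},{"dx": -175,"dy": 25,"dz": 20,"roll": 0.1,"claw": 4}]}}

```text
clock: 22.1
ee_pos: [0.4926, -0.2338, 0.1988]
tcp_rot: [-179.8, 0.0, 64.1]
contact_force: [0.6, 0.7, -1.7]
grip_width: 0.0127
gripper_force: 49.9
```

Run:
```python
from h import *
S,T=cam('scene'),cam('top')
im=bar()
t=robot.camera('top');s=robot.camera('scene');cv2.imwrite('pics/t14.png',t);cv2.imwrite('pics/s14.png',s);cv2.imwrite('pics/w14.png',im)
c,_=blob(s,*RED,(200,160,300,270));print('s',cv2.minAreaRect(c),cv2.boundingRect(c))
c,_=blob(t,*RED,(290,170,375,250));print('t',cv2.minAreaRect(c),cv2.boundingRect(c))
h=cv2.cvtColor(im,cv2.COLOR_BGR2HSV);m=cv2.inRange(h,(100,150,80),(125,255,255));print('mat wrist',cv2.boundingRect(m))
for v in(200,220,240):
    s=cv2.inRange(h[v:v+1],(85,0,75),(140,60,255))[0];u=np.flatnonzero(s);r=np.split(u,np.flatnonzero(np.diff(u)>1)+1);print(v,'grey',[(int(a[0]),int(a[-1])) for a in r if len(a)>3])
legs([(.4937,-.2336,.08,64.3)])
```

```text
bar box (268, 175, 36, 209)
190 268 303 [97, 170, 196, 201, 202, 201, 202, 202, 196, 198, 202, 201, 200, 199, 197, 200, 190, 170]
220 269 302 [135, 179, 197, 202, 201, 201, 196, 202, 199, 198, 200, 202, 200, 199, 198, 193, 177]
250 269 302 [95, 169, 200, 199, 202, 199, 199, 200, 200, 200, 199, 199, 201, 199, 200, 192, 174]
280 62 300 [79, 73, 81, 199, 195, 194, 193, 196, 196, 197, 196, 195, 200, 199, 197, 197, 198, 195, 196, 195, 195, 196, 199, 197, 198, 197, 198, 200, 200, 196, 197, 197, 196, 197, 198, 104, 68, 71, 75, 73, 76, 116, 165, 161, 163, 179, 177, 174, 170, 159, 153, 165, 169, 166, 166, 153, 157, 154, 154, 148, 135, 68, 67, 70, 66, 79, 76, 79, 78, 76, 78, 78, 79, 79, 78, 79, 77, 80, 79, 80, 81, 78, 82, 79, 89, 94, 92, 91, 90, 17, 19, 20, 14, 21, 17, 17, 49, 49, 51, 46, 51, 49, 18, 8, 58, 181, 203, 200, 200, 199, 201, 199, 200, 200, 199, 199, 199, 199, 196, 172]
310 65 462 [74, 75, 77, 69, 71, 69, 71, 157, 195, 198, 195, 196, 196, 194, 195, 199, 197, 194, 197, 198, 196, 196, 197, 199, 198, 194, 195, 197, 199, 196, 195, 197, 198, 195, 196, 195, 199, 197, 185, 73, 71, 71, 70, 
[... 1977 characters left out ...]
81, 127, 151, 149, 159, 13, 8, 2, 10, 11, 12, 12, 12, 12, 10, 5, 9, 7, 11, 4, 11, 7, 12, 9, 12, 6, 10, 3, 10, 11, 6, 8, 0, 26, 24, 26, 25, 27, 22, 23, 24, 29, 25, 27, 30, 26, 27, 22, 13, 13, 5, 21, 151, 163, 164, 165, 72]
s ((229.35134887695312, 193.3918914794922), (12.71921443939209, 18.96854019165039), 72.89727020263672) (219, 185, 21, 17)
t ((318.0, 200.0), (2.0, 2.0), 90.0) (317, 199, 3, 3)
mat wrist (161, 0, 399, 151)
200 grey [(175, 267), (304, 396), (410, 413)]
220 grey [(177, 267), (304, 394), (407, 411)]
240 grey [(179, 268), (303, 392), (405, 408)]
at 22.25 [ 0.4932 -0.2322  0.1992] [-1.7979e+02 -6.0000e-02  6.4120e+01] w 0.013 F [-0.5 -0.  -1.1]
dx -1.0 dy 1.0 dz 119.2 roll -0.003
```

Emit:
{"fn": "step_arm", "kwargs": {"motion": [{"dx": -1,"dy": 1,"dz": 20,"roll": 0,"claw": 4},{"dx": -1,"dy": 1,"dz": 50,"roll": 0,"claw": 4},{"dx": -1,"dy": 1,"dz": 85,"roll": 0,"claw": 4},{"dx": -1,"dy": 1,"dz": 112,"roll": 0,"claw": 4},{"dx": -1,"dy": 1,"dz": 128,"roll": 0,"claw": 4}]}}

```text
clock: 22.75
ee_pos: [0.4931, -0.23, 0.0696]
tcp_rot: [-179.6, -0.1, 64.4]
contact_force: [0.0, 0.1, -1.4]
grip_width: 0.0126
gripper_force: 49.9
```

Emit:
{"fn": "step_arm", "kwargs": {"motion": [{"dx": 0,"dy": 0,"dz": 5,"roll": 0,"claw": 4},{"dx": 0,"dy": 0,"dz": 9,"roll": 0,"claw": 4},{"dx": 0,"dy": 0,"dz": 9,"roll": 0,"claw": 4}]}}

```text
clock: 23.05
ee_pos: [0.4955, -0.2328, 0.0643]
tcp_rot: [180.0, -0.0, 64.3]
contact_force: [-0.3, -0.4, -1.1]
grip_width: 0.0129
gripper_force: 49.9
```

Emit:
{"fn": "step_arm", "kwargs": {"motion": [{"dx": 0,"dy": 0,"dz": 2,"roll": 0,"claw": 4},{"dx": 0,"dy": 0,"dz": 4,"roll": 0,"claw": 4},{"dx": 0,"dy": 0,"dz": 4,"roll": 0,"claw": 4}]}}

```text
clock: 23.35
ee_pos: [0.4953, -0.2333, 0.0604]
tcp_rot: [180.0, 0.0, 64.3]
contact_force: [0.1, 0.9, -2.5]
grip_width: 0.0127
gripper_force: 49.9
```

Emit:
{"fn": "step_arm", "kwargs": {"motion": [{"dx": 0,"dy": 0,"dz": 1,"roll": 0,"claw": 4},{"dx": 0,"dy": 0,"dz": 2,"roll": 0,"claw": 4},{"dx": 0,"dy": 0,"dz": 2,"roll": 0,"claw": 4}]}}

```text
clock: 23.65
ee_pos: [0.4949, -0.2332, 0.0578]
tcp_rot: [-180.0, -0.0, 64.3]
contact_force: [-0.4, 0.4, -2.4]
grip_width: 0.013
gripper_force: 49.9
```

Emit:
{"fn": "step_arm", "kwargs": {"motion": [{"dx": 0,"dy": 0,"dz": 1.5,"roll": 0,"claw": 4},{"dx": 0,"dy": 0,"dz": 3,"roll": 0,"claw": 4},{"dx": 0,"dy": 0,"dz": 3,"roll": 0,"claw": 4}]}}

```text
clock: 23.95
ee_pos: [0.4948, -0.233, 0.0546]
tcp_rot: [-180.0, -0.0, 64.3]
contact_force: [0.8, 0.6, -2.7]
grip_width: 0.013
gripper_force: 49.9
```

Emit:
{"fn": "step_arm", "kwargs": {"motion": [{"dx": 0,"dy": 0,"dz": 1,"roll": 0,"claw": 4},{"dx": 0,"dy": 0,"dz": 2,"roll": 0,"claw": 4},{"dx": 0,"dy": 0,"dz": 2,"roll": 0,"claw": 4}]}}

```text
clock: 24.25
ee_pos: [0.4949, -0.2331, 0.0528]
tcp_rot: [-180.0, -0.0, 64.3]
contact_force: [0.3, 0.3, -2.0]
grip_width: 0.013
gripper_force: 50.0
```

Emit:
{"fn": "step_arm", "kwargs": {"motion": [{"dx": 0,"dy": 0,"dz": 1.5,"roll": 0,"claw": 4},{"dx": 0,"dy": 0,"dz": 3,"roll": 0,"claw": 4},{"dx": 0,"dy": 0,"dz": 3,"roll": 0,"claw": 4}]}}

```text
clock: 24.55
ee_pos: [0.4948, -0.233, 0.0497]
tcp_rot: [-180.0, -0.0, 64.3]
contact_force: [-0.2, -1.0, -2.2]
grip_width: 0.0131
gripper_force: 49.9
```

Emit:
{"fn": "step_arm", "kwargs": {"motion": [{"dx": 0,"dy": 0,"dz": 1.5,"roll": 0,"claw": 4},{"dx": 0,"dy": 0,"dz": 3,"roll": 0,"claw": 4},{"dx": 0,"dy": 0,"dz": 3,"roll": 0,"claw": 4}]}}

```text
clock: 24.85
ee_pos: [0.4953, -0.2334, 0.0474]
tcp_rot: [180.0, 0.0, 64.3]
contact_force: [0.5, 0.3, 1.4]
grip_width: 0.0127
gripper_force: 50.1
```

Emit:
{"fn": "step_arm", "kwargs": {"motion": [{"dx": 0,"dy": 0,"dz": 0.5,"roll": 0,"claw": 4},{"dx": 0,"dy": 0,"dz": 0.5,"roll": 0,"claw": 16},{"dx": 0,"dy": 0,"dz": 0,"roll": 0,"claw": 22},{"dx": 0,"dy": 0,"dz": 0,"roll": 0,"claw": 35},{"dx": 0,"dy": 0,"dz": 0,"roll": 0,"claw": 45}]}}

```text
clock: 25.35
ee_pos: [0.495, -0.2332, 0.0469]
tcp_rot: [-180.0, 0.0, 64.3]
contact_force: [0.7, -0.9, 0.3]
grip_width: 0.0448
gripper_force: 0.0
```

Emit:
{"fn": "step_arm", "kwargs": {"motion": [{"dx": 0,"dy": 0,"dz": -15,"roll": 0,"claw": 50},{"dx": 0,"dy": 0,"dz": -45,"roll": 0,"claw": 50},{"dx": 0,"dy": 0,"dz": -85,"roll": 0,"claw": 50},{"dx": 0,"dy": 0,"dz": -125,"roll": 0,"claw": 50},{"dx": 0,"dy": 0,"dz": -155,"roll": 0,"claw": 50}]}}

```text
clock: 25.85
ee_pos: [0.4961, -0.2338, 0.2063]
tcp_rot: [179.7, 0.0, 64.3]
contact_force: [-0.2, -0.1, 0.5]
grip_width: 0.0501
gripper_force: 0.0
```

Run:
```python
from h import *
T,S,W=cam('top'),cam('scene'),cam('wrist')
w=robot.camera('wrist');cv2.imwrite('pics/w15.png',w);t=robot.camera('top');s=robot.camera('scene');cv2.imwrite('pics/s15.png',s);cv2.imwrite('pics/t15.png',t)
c,k=blob(w,(0,120,50),(8,255,255),(200,60,380,300));print('bar wrist',cv2.minAreaRect(c),cv2.boundingRect(c))
q=cv2.boundingRect(c)
for v in(q[1],q[1]+q[3]):print('end',onz(W,(q[0]+q[2]/2,v),.099))
c,_=blob(s,*RED,(190,215,290,275));rs=cv2.minAreaRect(c);c,_=blob(t,*RED,(290,170,375,250));rt=cv2.minAreaRect(c)
print(rs,rt,'tri',tri(T,rt[0],S,rs[0]))
h=cv2.cvtColor(t,cv2.COLOR_BGR2HSV)
print('top',cv2.inRange(h[150:270,60:140],(26,50,95),(62,255,255)).nonzero()[0].size)
blanks(16)
# cover handle now
c,k=blob(t,(0,0,0),(180,255,70),(135,175,170,212));r=cv2.minAreaRect(c);print('handle',r,onz(T,r[0],.108))
legs([])
```

```text
bar wrist ((284.4999694824219, 191.99996948242188), (14.999998092651367, 111.99998474121094), 0.0) (277, 136, 16, 113)
end [ 0.51905825 -0.18588083  0.099     ]
end [ 0.47382617 -0.27963353  0.099     ]
((245.14151000976562, 242.2452850341797), (10.71412181854248, 40.246639251708984), 74.05460357666016) ((316.9500427246094, 204.15000915527344), (10.11928653717041, 5.375871658325195), 18.434947967529297) tri (array([ 0.49905925, -0.21999941,  0.08029554]), np.float64(0.020941538056004363))
top 366
w [[488, 140, 72, 103, 5055], [511, 242, 49, 44, 637], [222, 369, 36, 16, 187], [270, 378, 19, 5, 47]]
t [[134, 66, 13, 40, 143], [142, 75, 3, 15, 24], [359, 84, 34, 41, 1320], [396, 86, 27, 40, 874], [106, 212, 16, 24, 223], [89, 220, 15, 19, 144], [426, 243, 47, 41, 987], [404, 268, 51, 48, 1291]]
s [[154, 81, 4, 13, 23], [149, 85, 5, 6, 11], [78, 149, 12, 5, 12], [340, 168, 11, 5, 31], [483, 180, 36, 60, 67], [415, 220, 36, 21, 83], [386, 241, 97, 163, 196], [290, 340, 13, 13, 29], [271, 350, 8, 15, 28], [304, 353, 13, 17, 49], [267, 357, 5, 6, 13], [257, 357, 41, 38, 252], [267, 362, 6, 10, 19], [250, 370, 8, 8, 22], [243, 376, 9, 6, 17], [261, 376, 5, 5, 10], [260, 382, 10, 4, 16], [274, 385, 17, 12, 63], [260, 394, 10, 8, 18], [271, 396, 9, 7, 21], [377, 410, 6, 10, 11]]
handle ((152.7415008544922, 194.95472717285156), (24.14179801940918, 6.388669013977051), 79.3803482055664) [0.53699338 0.16713975 0.108     ]
at 26.15 [ 0.4941 -0.2326  0.201 ] [-1.7987e+02 -2.0000e-02  6.4270e+01] w 0.05 F [ 0.2 -0.1 -0.5]
```

The tray is upright on the mat, 3 mm from its centre, and the blanks are in the compartment. Now the cover.

Run:
```python
from h import *
legs([(.515,-.035,.203,37),(.5373,.1675,.203,9.7),(.5373,.1675,.065,9.7)])
p=np.array([.5373,.1675]);print(cf((*p,0)),cf((*(p+.149*ey),0)))
```

```text
at 26.15 [ 0.4941 -0.2326  0.201 ] [-1.7987e+02 -2.0000e-02  6.4270e+01] w 0.05 F [ 0.2 -0.1 -0.5]
dx 187.1 dy -67.0 dz -2.0 roll 0.476
dx 139.7 dy -148.3 dz -0.0 roll 0.476
dx 0.0 dy 0.0 dz 138.0 roll -0.000
[ 0.0008 -0.1492  0.    ] [ 0.0008 -0.0002  0.    ]
```

Emit:
{"fn": "step_arm", "kwargs": {"motion": [{"dx": 37,"dy": -13,"dz": 0,"roll": 0.095,"claw": 45},{"dx": 75,"dy": -27,"dz": 0,"roll": 0.19,"claw": 45},{"dx": 112,"dy": -40,"dz": 0,"roll": 0.285,"claw": 45},{"dx": 150,"dy": -54,"dz": 0,"roll": 0.38,"claw": 45},{"dx": 187,"dy": -67,"dz": 0,"roll": 0.476,"claw": 45}]}}

```text
clock: 26.65
ee_pos: [0.5143, -0.0338, 0.1999]
tcp_rot: [-179.8, 0.1, 36.8]
contact_force: [0.7, -0.2, 0.1]
grip_width: 0.0446
gripper_force: 0.0
```

Emit:
{"fn": "step_arm", "kwargs": {"motion": [{"dx": 28,"dy": -30,"dz": 0,"roll": 0.095,"claw": 45},{"dx": 56,"dy": -60,"dz": 0,"roll": 0.19,"claw": 45},{"dx": 84,"dy": -90,"dz": 0,"roll": 0.285,"claw": 45},{"dx": 112,"dy": -119,"dz": 0,"roll": 0.38,"claw": 45},{"dx": 140,"dy": -148,"dz": 0,"roll": 0.476,"claw": 45}]}}

```text
clock: 27.15
ee_pos: [0.5371, 0.1683, 0.1998]
tcp_rot: [180.0, 0.2, 9.5]
contact_force: [0.7, -0.4, 0.2]
grip_width: 0.0446
gripper_force: 0.0
```

Run:
```python
from h import *
legs([(.5373,.1675,.065,9.7)])
W=cam('wrist');w=robot.camera('wrist');cv2.imwrite('pics/w17.png',w)
u=proj(W,np.array([.5373,.1675,.108]));print(u)
h=cv2.cvtColor(w,cv2.COLOR_BGR2HSV);m=cv2.inRange(h,(5,130,80),(22,255,255));x,y,ww,hh=cv2.boundingRect(max(cv2.findContours(m,cv2.RETR_EXTERNAL,2)[0],key=cv2.contourArea));print('cover',x,y,ww,hh)
v=int(u[1])-20;print(v,np.flatnonzero(m[v]==0).tolist()[:0],[ (int(a[0]),int(a[-1])) for a in np.split(np.flatnonzero(m[v]),np.flatnonzero(np.diff(np.flatnonzero(m[v]))>1)+1) if len(a)>3])
```

```text
at 27.15 [0.5371 0.1683 0.1998] [180.     0.23   9.51] w 0.0446 F [ 0.7 -0.4  0.2]
dx 0.0 dy 0.8 dz 134.8 roll -0.003
(np.float64(286.95414646414514), np.float64(200.97190277331612))
cover 0 0 560 403
180 [] [(0, 6), (8, 31), (192, 274), (289, 372), (385, 400), (407, 419), (421, 463), (465, 472), (474, 496), (498, 501), (505, 559)]
```

Emit:
{"fn": "step_arm", "kwargs": {"motion": [{"dx": 0,"dy": 0,"dz": 30,"roll": 0,"claw": 45},{"dx": 0,"dy": 0,"dz": 70,"roll": 0,"claw": 45},{"dx": 0,"dy": 0,"dz": 105,"roll": 0,"claw": 45},{"dx": 0,"dy": 0,"dz": 125,"roll": 0,"claw": 45},{"dx": 0,"dy": 0,"dz": 135,"roll": 0,"claw": 45}]}}

```text
clock: 27.7
ee_pos: [0.5347, 0.1661, 0.0624]
tcp_rot: [-180.0, 0.5, 9.7]
contact_force: [-0.4, -0.9, -0.9]
grip_width: 0.0445
gripper_force: 0.0
```

Emit:
{"fn": "step_arm", "kwargs": {"motion": [{"dx": 0,"dy": 0,"dz": 0,"roll": 0,"claw": 25},{"dx": 0,"dy": 0,"dz": 0,"roll": 0,"claw": 5},{"dx": 0,"dy": 0,"dz": 0,"roll": 0,"claw": 5},{"dx": 0,"dy": 0,"dz": 0,"roll": 0,"claw": 5}], "force": 30}}

```text
clock: 28.1
ee_pos: [0.5391, 0.1671, 0.0678]
tcp_rot: [-180.0, -0.1, 9.7]
contact_force: [-0.2, 0.2, -3.0]
grip_width: 0.0131
gripper_force: 32.3
```

Emit:
{"fn": "step_arm", "kwargs": {"motion": [{"dx": 0,"dy": -12,"dz": 0,"roll": 0,"claw": 5},{"dx": 0,"dy": -32,"dz": 0,"roll": 0,"claw": 5},{"dx": 0,"dy": -56,"dz": 0,"roll": 0,"claw": 5},{"dx": 0,"dy": -80,"dz": 0,"roll": 0,"claw": 5},{"dx": 0,"dy": -100,"dz": 0,"roll": 0,"claw": 5}]}}

```text
clock: 28.6
ee_pos: [0.5218, 0.2666, 0.0678]
tcp_rot: [179.9, -0.1, 9.8]
contact_force: [0.8, -2.8, -1.4]
grip_width: 0.013
gripper_force: 32.5
```

Emit:
{"fn": "step_arm", "kwargs": {"motion": [{"dx": 0,"dy": -20,"dz": 0,"roll": 0,"claw": 5},{"dx": 0,"dy": -36,"dz": 0,"roll": 0,"claw": 5},{"dx": 0,"dy": -44,"dz": 0,"roll": 0,"claw": 5},{"dx": 0,"dy": -48,"dz": 0,"roll": 0,"claw": 5},{"dx": 0,"dy": -48,"dz": 0,"roll": 0,"claw": 5}]}}

```text
clock: 29.1
ee_pos: [0.5137, 0.3138, 0.0678]
tcp_rot: [-179.9, -0.0, 9.7]
contact_force: [-1.6, 2.3, 3.1]
grip_width: 0.0127
gripper_force: 33.0
```

Emit:
{"fn": "step_arm", "kwargs": {"motion": [{"dx": 0,"dy": -3,"dz": 0,"roll": 0,"claw": 5},{"dx": 0,"dy": -5,"dz": 0,"roll": 0,"claw": 5},{"dx": 0,"dy": -5,"dz": 0,"roll": 0,"claw": 5}]}}

```text
clock: 29.4
ee_pos: [0.5131, 0.3172, 0.0677]
tcp_rot: [180.0, -0.0, 9.7]
contact_force: [-2.3, -1.7, 5.4]
grip_width: 0.0128
gripper_force: 33.3
```

Emit:
{"fn": "step_arm", "kwargs": {"motion": [{"dx": 0,"dy": -3,"dz": 0,"roll": 0,"claw": 5},{"dx": 0,"dy": -6,"dz": 0,"roll": 0,"claw": 5},{"dx": 0,"dy": -6,"dz": 0,"roll": 0,"claw": 5}]}}

```text
clock: 29.7
ee_pos: [0.513, 0.3171, 0.0677]
tcp_rot: [179.4, 0.1, 9.7]
contact_force: [-0.5, -16.6, 9.6]
grip_width: 0.0126
gripper_force: 33.7
```

Run:
```python
from h import *
legs([]);print(cf(robot.observe()['ee_pos']))
```

```text
at 29.7 [0.513  0.3171 0.0677] [1.7935e+02 8.0000e-02 9.7200e+00] w 0.0126 F [ -0.5 -16.6   9.6]
[0.0021 0.0024 0.0677]
```

At the end stop: −16.6 N, and the TCP has stopped at the compartment centre. I'll release and retreat.

Emit:
{"fn": "step_arm", "kwargs": {"motion": [{"dx": 0,"dy": 6,"dz": 0,"roll": 0,"claw": 5},{"dx": 0,"dy": 6,"dz": 0,"roll": 0,"claw": 25},{"dx": 0,"dy": 6,"dz": 0,"roll": 0,"claw": 45},{"dx": 0,"dy": 6,"dz": 0,"roll": 0,"claw": 45},{"dx": 0,"dy": 6,"dz": -10,"roll": 0,"claw": 45}]}}

```text
clock: 30.2
ee_pos: [0.5112, 0.3172, 0.0754]
tcp_rot: [179.9, 0.2, 9.7]
contact_force: [-0.1, 0.2, 0.4]
grip_width: 0.0453
gripper_force: 0.0
```

Emit:
{"fn": "step_arm", "kwargs": {"motion": [{"dx": 0,"dy": 0,"dz": -30,"roll": 0,"claw": 45},{"dx": 0,"dy": 0,"dz": -70,"roll": 0,"claw": 45},{"dx": 0,"dy": 0,"dz": -110,"roll": 0,"claw": 45},{"dx": 0,"dy": 0,"dz": -140,"roll": 0,"claw": 45},{"dx": 0,"dy": 0,"dz": -140,"roll": 0,"claw": 45}]}}

```text
clock: 30.7
ee_pos: [0.5164, 0.3197, 0.2246]
tcp_rot: [-179.8, -0.7, 9.8]
contact_force: [0.9, 1.4, 0.2]
grip_width: 0.0451
gripper_force: 0.0
```

Run:
```python
from h import *
legs([]);W=cam('wrist');w=robot.camera('wrist');cv2.imwrite('pics/w18.png',w)
u=proj(W,np.r_[comp,.108]);h=cv2.cvtColor(w,cv2.COLOR_BGR2HSV);m=cv2.inRange(h,(5,130,80),(22,255,255))
for v in(int(u[1])-20,int(u[1])-5):
    q=np.flatnonzero(m[v]);print(u,v,[(int(a[0]),int(a[-1])) for a in np.split(q,np.flatnonzero(np.diff(q)>1)+1) if len(a)>5])
T=cam('top');t=robot.camera('top');s=robot.camera('scene');cv2.imwrite('pics/s18.png',s)
S=cam('scene');c,_=blob(s,(0,0,0),(180,255,45),(330,140,395,200));r=cv2.minAreaRect(c);print('handle',r,'cf',cf(onz(S,r[0],.092)))
c,_=blob(s,(5,150,80),(20,255,255),(290,140,410,240));r=cv2.minAreaRect(c);print('cover centre cf',cf(onz(S,r[0],.076)),r)
c,_=blob(s,*RED,(190,215,290,275));print('tray bar',cv2.minAreaRect(c))
```

```text
at 30.7 [0.5164 0.3197 0.2246] [-179.82   -0.74    9.76] w 0.0451 F [0.9 1.4 0.2]
(np.float64(291.07737717684796), np.float64(201.48614966460383)) 181 [(0, 10), (12, 27), (29, 54), (56, 83), (85, 167), (169, 185), (187, 204), (208, 281), (297, 371), (529, 559)]
(np.float64(291.07737717684796), np.float64(201.48614966460383)) 196 [(0, 45), (47, 85), (87, 120), (122, 134), (136, 144), (146, 186), (188, 205), (209, 281), (297, 370), (526, 559)]
handle ((359.3823547363281, 161.47059631347656), (14.55213737487793, 6.063390731811523), 14.03624439239502) cf [0.0022 0.0014 0.092 ]
cover centre cf [ 0.0006 -0.0062  0.076 ] ((357.5, 166.50001525878906), (59.421226501464844, 25.46623992919922), 14.03624439239502)
tray bar ((245.2735595703125, 242.20755004882812), (10.71412181854248, 40.521358489990234), 74.05460357666016)
```

```bash
python3 -c "
from plant import robot
print(robot.sign_off())"
```

```text
the job is handed in; nothing more can be done
None
```

The job is handed in at about 31 s; the hand-in returned no verdict. By my last measurements the four blanks lie in the compartment, the empty tray stands upright on the mat about 3 mm from its centre, and the cover is against its end stop; the fingers slipped off the tray's bar twice inside the chest, and its lip then rested on the blanks before I got it out.

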